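# Free the eccentric lock, push the slide home, lock it again

## Robot

A 6-joint arm with a two-finger parallel gripper is mounted at the origin on the work surface. World frame = base frame: x ahead of the robot, y to its left, z up, the work surface at z = 0. Lengths are in m, angles in rad, forces in N, time in s.
With the tool pointing down it reaches from about 0.275 to 0.75 m from the base axis. Payload 10.2 kg.
Tool frame: the origin (TCP) lies midway between the tips of the shut fingers; the grasp point (between the pads) lies 19 mm behind it; z points along the fingers, y is the direction in which the jaws open and shut (so a half turn about z gives the same grasp; the last joint's range is limited). The gripper opens to 85 mm and grips with 20 to 120 N. Pads are 22 mm wide; open, the fingers measure 114 mm over their backs; the gripper's body (76 mm by 85 mm) begins 54 mm behind the grasp point. The pads swing forward as they close: fully open they stand 13 mm farther back than shut.
Start: joints at [-1.55, 0.313, 1.498, -0, 1.331, -0.223], TCP at [0.127, -0.509, 0.197] pointing down, gripper open.
Joint ranges: [-2.94, 2.94], [-0.97, 2.17], [0.19, 2.56], [-1.23, 4.37], [0.02, 3.11], [-2.88, 2.88]. Speed limits (rad/s): [2.39, 2.39, 3.01, 3.14, 3.14, 3.14].

## Interface

Orientations are given as a unit quaternion [x, y, z, w].
In Python, from plant import * gives the robot as it stands.
- The arm moves only by the tool play_rows, never from a script. Its argument "motion" is a list of rows, each an object of numbers: "ax", "ay", "az": the turn, a rotation vector about the tool's x, y, z in rad; "x", "y", "z": the shift along the tool's x, y, z in cm; "jaw": the opening, from 0 (shut) to 1 (fully open). In form: [{"ax": .., "ay": .., "az": .., "x": .., "y": .., "z": .., "jaw": ..}, ...]. A call has 1 to 20 rows; each row is the pose to reach, as a shift and turn from the pose commanded when the call began, along the tool's axes at that moment; what a row does not reach only later rows make up. A row lasts 1/12 s, in which the tool goes at most 41.7 mm and 7.16 degrees, less where a joint would pass 70% of its speed; a pose out of reach is approached as far as the arm can. A call with a gripper value outside its range is refused whole. The fingers move at their own pace and stop on an object; "grip_force" is the grip in N (left out, the last holds). Time passes only in rows, so rows that repeat a pose let the fingers close. It gives the time, the measured TCP pose, the force and the opening at its end, in the units of the state.
- observe(): the state, without advancing time (a new reading comes with each control period).
- capture(name): name is "side" or "top"; returns a dict with "pixels" (384x512x3 uint8, red, green, blue), "range_z" (384x512 float32, m along the optical axis (not along the pixel's ray), 0 where there is no reading), "fx", "fy", "cx", "cy" (pixels), "R" (3x3) and "t" (3): a world point X has camera coordinates R X + t. Camera axes: x right, y down, z forward; pixel columns grow to the right and rows downward; lengths in m; the calibration is good to about 2 mm. A picture is of the moment at which its call begins.
- sign_off(): hands the job in, once; it reports no verdict.
The state is a dict: "t": time; "joint_pos": joint angles; "joint_velocities": joint speeds; "joint_efforts": joint torques, N m; "ee_pos": TCP position; "tool_rot": TCP orientation; "contact_force": force on the tool from outside, world axes, zero at the start; "torque": the same for the moment, N m; "grip_width": finger opening in m.
Only numpy, scipy, OpenCV 4.12 (cv2) and the standard library are available. Lean on these libraries where they do the work, as an engineer would, in place of code of your own. Each camera call takes 0.05 s, during which the arm holds its last target.

## Task

Seat the cell module for tab welding: turn the red-knobbed lever of the eccentric lock fully over to its low point so that the slide is free, push the slide gently forward by its blue push pad until it carries the module fully home against both steel datum posts, then turn the lever all the way back to lock the slide there. It all goes by pushing with the fingertips, nothing is gripped: do not touch or lift the module itself, do not ram the slide or force it forward while the lock still grips it, and leave the other things on the bench where they are.

Things in the scene. Friction and masses are not known exactly. Their poses are not given: they have to be found in the camera images.
- fixture: fixed aluminium welding fixture, base plate 315 (its x) x 200 x 10 mm, x -155 to 160; origin under the plate on the slide's centre line; +x is forward (push pad to datum posts), +y the side of the eccentric lock, z up. Slide guides beside the slide's bar (|y| 21 to 36, behind x = -55) and the shoe are 28 mm high; white side guides of the module (|y| 49 to 60) 26 mm. Position and yaw differ each time
- datum (a point): point midway between the two steel datum posts, in the plane of their faces that the module must meet, 34 mm above the bench (fixture x = 135 mm, y = 0); axes as the fixture's. Posts: 14 mm wide, centred at y = -37 and +37 mm, 60 mm high
- cam (a joint): turn of the eccentric lock (brass disc 50 mm across that presses a brake shoe on the slide), rad: 0 = stop at the high point, lever to the rear (fixture -x), slide clamped; grows clockwise from above, lever sweeping over the +y side, to 3.2 = stop at the low point, lever forward, slide free. Grips below about 1.2. Starts 0 to 0.2, stays where left; needs 2 N at the knob free, up to 15 N gripping
- cam_axis (a point): point on the upright axis of the eccentric at mid-height of the lever, 78 mm above the bench; fixture x = -72, y = 55 mm (sprung: up to 3 mm farther out when locked). The hub here is 28 mm across and 89 mm high
- cam_knob (a point): centre of the upright red knob on the lever's end, 85 mm from the axis; knob 20 mm across, from the lever up to 122 mm above the bench, this point at 102 mm. The lever is a steel bar 16 mm wide, 73 to 83 mm above the bench. Nothing else of fixture, slide or module is over 65 mm high, except the lever's hub
- slide (a joint): travel of the slide along fixture +x, m: 0 = fully back, about 0.045 = module fully home on the posts (the track ends at 0.060, beyond reach with the module in place). Starts at 0 to 0.012, clamped. Free it takes 3 N plus a drag of 3 N at 0.1 m/s, and 4 to 7 N more with the module; no spring, stays where it is left. Clamped it holds about 35 N
- slide_pad (a point): centre of the rear face of the slide's blue push pad, the face to push on: 50 mm wide, 29 to 65 mm above the bench, this point 48 mm; at fixture x = -140 mm (y = 0) when the slide is fully back. The bar ahead of it is 40 mm wide, up to 27 mm above the bench; the pressure plate's front face is 110 mm ahead of this point
- module: loose module of five silver pouch cells with a yellow terminal board on its +x end, 120 (x, with the board) x 90 x 46 mm, 0.85 kg; origin at the centre of its underside, which lies 12 mm above the bench in the fixture. It starts 8 to 22 mm short of the posts, a little askew, not touching the slide
- module_face (a point): centre of the front face of the module's yellow terminal board, which must come to lie on the datum posts; 34 mm above the bench
- tape_roll: bystander: amber tape roll lying flat, 80 mm across, 24 mm high; origin at the centre of its underside
- cleaner: bystander: white bottle with a red cap, 52 mm across, 130 mm tall; origin at the centre of its underside
- busbar: bystander: flat copper bar 110 x 20 x 4 mm with one end bent up 18 mm; origin at the centre of its underside
- driver: bystander: screwdriver with a red handle, lying along its own x; origin under its middle
- spare_module: bystander: second cell module, same make as the one in the fixture; origin under its centre
- multimeter: bystander: yellow multimeter lying flat, 150 x 75 x 34 mm; origin at the centre of its underside
- brush: bystander: small hand brush lying along its own x; origin under its middle

How it is judged:
By the outcome, as a careful person would: the job done as asked, in the order asked, and still so for the second after the job is handed in, with the robot touching nothing.
It also fails if it takes over 69 s, if anything falls off the work surface, if the arm or the gripper's body presses on something with over 40 N, if the wrist force passes 120 N, or if a joint passes its speed limit or range.

## Working session

There is one attempt and no reset: what is moved stays moved. The work goes in short steps, Python scripts to look and compute and a tool call to move; the robot and the scene stay as the last step left them, time stands still between calls to the robot, and variables do not carry over. Pictures are saved under pics/ and viewed, and the job is handed in when it is done.

Besides the shell and the picture viewer there is one more tool, called after "Call:" as name(argument=value, ...) on one line, values as JSON. play_rows: Moves the arm, as the interface text tells. Its arguments: {"type":"object","properties":{"motion":{"type":"array","items":{"type":"object","properties":{"ax":{"type":"number"},"ay":{"type":"number"},"az":{"type":"number"},"x":{"type":"number"},"y":{"type":"number"},"z":{"type":"number"},"jaw":{"type":"number"}}}},"grip_force":{"type":"number"}},"required":["motion"]}

```bash
mkdir -p pics; ls; python3 - <<'E'
from plant import *
import cv2,numpy as np
print(observe())
for n in("side","top"):
    c=capture(n); cv2.imwrite(f"pics/{n}0.png",c["pixels"][:,:,::-1]); np.savez(f"{n}0.npz",**c)
    print(n,c["fx"],c["fy"],c["cx"],c["cy"],np.round(c["R"],3).tolist(),c["t"])
E
```

```text
pics
{'t': 0.0, 'joint_pos': array([-1.55036451e+00,  3.13472764e-01,  1.49843282e+00, -4.45809200e-06,
        1.33097005e+00, -2.23409337e-01]), 'joint_velocities': array([-0.0009603 , -0.00115303, -0.00115426,  0.00014367, -0.0007357 ,
        0.00148458]), 'joint_efforts': array([-3.30578594e-03, -4.12269402e+01, -2.59742242e+01, -2.86341337e-04,
        4.13047223e-03,  4.88348221e-06]), 'ee_pos': array([ 0.12672788, -0.50917661,  0.19692505]), 'tool_rot': array([ 9.92576620e-01,  1.21619254e-01,  6.28384847e-05, -6.38407862e-04]), 'contact_force': array([ 0.15681538,  0.3198055 , -0.06467327]), 'torque': array([ 0.00835889,  0.01216085, -0.02544496]), 'grip_width': 0.08568519088216708}
side 479.4245327931857 479.4245327931857 253.00306868108123 187.93421268108128 [[0.973, -0.231, -0.01], [-0.178, -0.723, -0.668], [0.147, 0.651, -0.744]] [-0.55429231  0.1889584   1.46878505]
top 488.85789928873686 488.85789928873686 260.2005139521033 190.88221344871675 [[-0.012, -1.0, 0.011], [-0.998, 0.011, -0.065], [0.064, -0.012, -0.998]] [0.01594704 0.55609344 1.4323699 ]
```

View pics/side0.png

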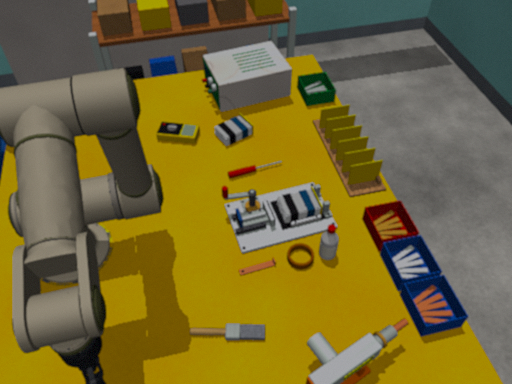

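View pics/top0.png

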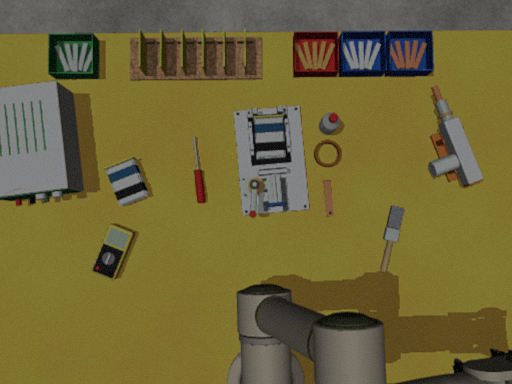

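```bash
cat >h.py <<'E'
import numpy as np,cv2
def load(f): return dict(np.load(f))
def ray(c,u,v,z):
    R,t=c["R"],c["t"]; o=-R.T@t; d=R.T@np.array([(u-c["cx"])/c["fx"],(v-c["cy"])/c["fy"],1.])
    return o+d*(z-o[2])/d[2]
def proj(c,X):
    p=c["R"]@np.asarray(X,float)+c["t"]; return c["fx"]*p[0]/p[2]+c["cx"],c["fy"]*p[1]/p[2]+c["cy"]
def crop(c,box,s,name):
    u0,v0,u1,v1=box
    cv2.imwrite(name,cv2.resize(c["pixels"][v0:v1,u0:u1,::-1],None,fx=s,fy=s,interpolation=cv2.INTER_CUBIC))
E
python3 - <<'E'
from h import *
t=load("top0.npz");s=load("side0.npz")
crop(t,(225,95,325,225),4.5,"pics/tc0.png"); crop(s,(210,165,345,265),5.5,"pics/sc0.png")
hsv=cv2.cvtColor(t["pixels"],cv2.COLOR_RGB2HSV)
for n,c in(("t",t),("s",s)):
    hsv=cv2.cvtColor(c["pixels"],cv2.COLOR_RGB2HSV)
    h,sa,v=cv2.split(hsv)
    for cn,m in (("red",((h<6)|(h>174))&(sa>150)&(v>60)),("blue",(h>95)&(h<125)&(sa>60)&(v>30)),("white",(sa<40)&(v>150))):
        k,l,st,ce=cv2.connectedComponentsWithStats(m.astype(np.uint8))
        for i in range(1,k):
            if st[i,4]>8 and 100<ce[i][1]<270 and 200<ce[i][0]<350: print(n,cn,ce[i].round(1),st[i])
E
```

```text
t red [333.1 117.5] [329 114   9   8  57]
t red [252.3 213.6] [250 211   6   6  29]
t blue [268.4 127.4] [254 123  30  10 245]
t blue [275.8 203.9] [267 201  18   6  70]
s red [241.5 171.3] [229 166  27  11 127]
s red [224.7 191.8] [223 187   4  11  37]
s red [331.1 228.4] [328 224   8   9  50]
s blue [240.6 126.3] [231 118  17  20 123]
s blue [307.4 202.4] [299 190  16  26 186]
s blue [239.1 217.7] [236 209   7  19  69]
s white [280.4 195.1] [258 183  53  37 376]
s white [321.1 200.2] [320 198   3   5  10]
s white [234.3 206.8] [226 201  18  13 132]
s white [253.7 214.7] [243 211  22   8  48]
s white [305.5 219.1] [297 217  18   5  23]
s white [279.2 234.2] [ 237  218   98   33 1105]
s white [234.2 224.8] [232 221   6   8  27]
```

View pics/tc0.png

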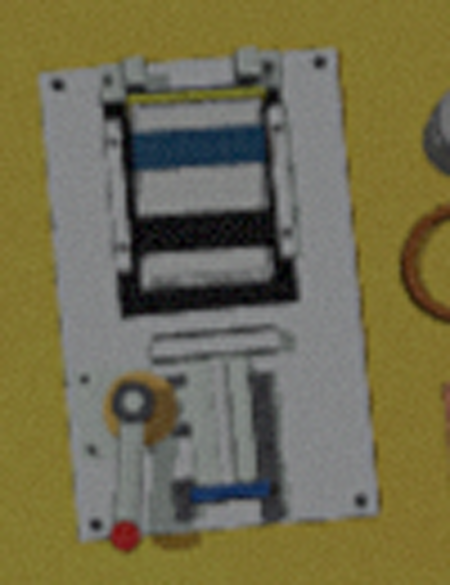

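View pics/sc0.png

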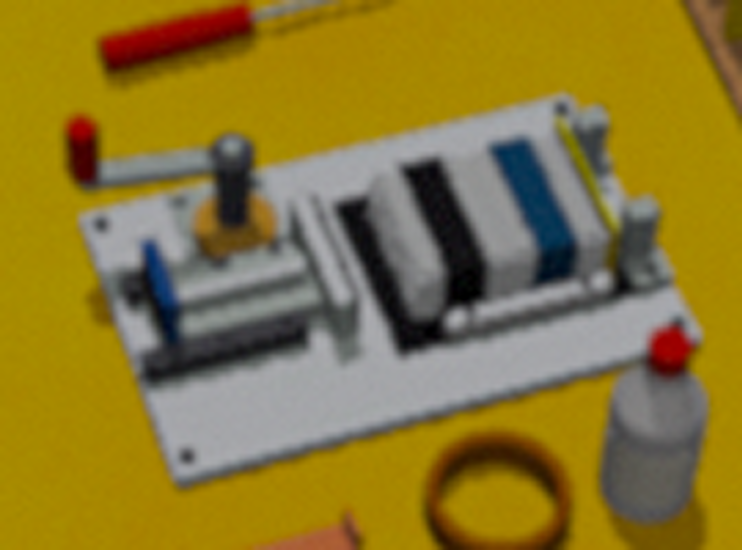

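```bash
cat >>h.py <<'E'
def fit(P,Q):  # P fixture xy, Q world xy
    P=np.array(P);Q=np.array(Q);p=P-P.mean(0);q=Q-Q.mean(0)
    th=np.arctan2((p[:,0]*q[:,1]-p[:,1]*q[:,0]).sum(),(p*q).sum())
    R=np.array([[np.cos(th),-np.sin(th)],[np.sin(th),np.cos(th)]])
    o=Q.mean(0)-R@P.mean(0); return th,R,o,np.linalg.norm((P@R.T+o)-Q,axis=1)
E
python3 - <<'E'
from h import *
t=load("top0.npz");s=load("side0.npz")
F=[(-.155,.1),(.16,.1),(.16,-.1),(-.155,-.1)]
A=[(80,540),(40,72),(335,48),(380,512)]
B=[(80,213),(572,95),(702,335),(180,485)]
QA=[ray(t,225+u/4.5,95+v/4.5,.01)[:2] for u,v in A]
QB=[ray(s,210+u/5.5,165+v/5.5,.01)[:2] for u,v in B]
for Q in(QA,QB):
    th,R,o,e=fit(F,Q); print(np.round(Q,4).tolist(),th,o,e.round(4))
th,R,o,e=fit(F,(np.array(QA)+QB)/2);print("avg",th,o,e)
inv=lambda X:R.T@(np.array(X)[:2]-o)
print("knob top", ray(t,252.3,213.6,.122), inv(ray(t,252.3,213.6,.122)))
# side knob triangulate at z=.102
print("knob side",ray(s,224.7,191.8,.100),inv(ray(s,224.7,191.8,.100)))
print("pad top",ray(t,275.8,203.9,.065),inv(ray(t,275.8,203.9,.065)))
print("hub top",inv(ray(t,225+133/4.5,95+402/4.5,.089)))
print("posts top",inv(ray(t,225+133/4.5,95+68/4.5,.06)),inv(ray(t,225+249/4.5,95+60/4.5,.06)))
for n in [("knob",(-.157,.055)),("pad",(-.14,0)),("axis",(-.072,.055)),("datum",(.135,0))]: print(n,R@n[1]+o)
E
```

```text
[[0.4855, 0.0621], [0.7988, 0.0859], [0.8133, -0.1121], [0.5017, -0.1366]] 0.07714111276992522 [ 0.64731604 -0.02537412] [0.0005 0.0009 0.0014 0.0013]
[[0.4882, 0.06], [0.8024, 0.0808], [0.8161, -0.1144], [0.5039, -0.1437]] 0.07797702189354129 [ 0.65016514 -0.02951968] [0.002  0.0019 0.0027 0.0025]
avg 0.0775597947361734 [ 0.64874059 -0.0274469 ] [0.0009026  0.00132796 0.0020123  0.00132284]
knob top [0.48728834 0.03320913 0.122     ] [-0.15626713  0.07298333]
knob side [0.48811501 0.03197376 0.1       ] [-0.15553866  0.07168763]
pad top [ 0.51531532 -0.03415406  0.065     ] [-0.13354384  0.00365106]
hub top [-0.07400426  0.05947119]
posts top [0.14410071 0.04009512] [ 0.14281324 -0.03518229]
('knob', (-0.157, 0.055)) [0.48795106 0.01522307]
('pad', (-0.14, 0)) [ 0.50916147 -0.03829439]
('axis', (-0.072, 0.055)) [0.57269553 0.02180905]
('datum', (0.135, 0)) [ 0.78333475 -0.01698682]
```

Call:
play_rows(motion=[{"x": 3, "y": -2.5, "z": 0, "az": -0.1, "jaw": 0}, {"x": 6, "y": -5, "z": 0, "az": -0.22, "jaw": 0}, {"x": 9, "y": -7.5, "z": 0, "az": -0.34, "jaw": 0}, {"x": 12, "y": -10, "z": 0, "az": -0.46, "jaw": 0}, {"x": 15, "y": -12.5, "z": 0, "az": -0.58, "jaw": 0}, {"x": 18, "y": -15, "z": 0, "az": -0.7, "jaw": 0}, {"x": 21, "y": -17.5, "z": 0, "az": -0.82, "jaw": 0}, {"x": 24, "y": -20, "z": 0, "az": -0.94, "jaw": 0}, {"x": 27, "y": -22.5, "z": 0, "az": -1.06, "jaw": 0}, {"x": 30, "y": -25, "z": 0, "az": -1.18, "jaw": 0}, {"x": 33, "y": -27.5, "z": 0, "az": -1.3, "jaw": 0}, {"x": 36, "y": -30, "z": 0, "az": -1.42, "jaw": 0}, {"x": 39, "y": -32.5, "z": 0, "az": -1.54, "jaw": 0}, {"x": 42, "y": -35, "z": 0, "az": -1.66, "jaw": 0}, {"x": 44, "y": -36.7, "z": 0, "az": -1.78, "jaw": 0}, {"x": 45.5, "y": -38, "z": 0, "az": -1.9, "jaw": 0}, {"x": 46.2, "y": -38.6, "z": 0, "az": -2.02, "jaw": 0}, {"x": 46.5, "y": -38.8, "z": 0, "az": -2.14, "jaw": 0}, {"x": 46.5, "y": -38.8, "z": 0, "az": -2.26, "jaw": 0}, {"x": 46.5, "y": -38.8, "z": 0, "az": -2.38, "jaw": 0}], grip_force=60)

```text
schema error: expected keys ax, ay, az, x, y, z, jaw
```

Call:
play_rows(motion=[{"az": -0.12, "jaw": 0}, {"az": -0.24, "jaw": 0}, {"az": -0.36, "jaw": 0}, {"az": -0.42, "jaw": 0}, {"az": -0.42, "jaw": 0}, {"az": -0.42, "jaw": 0}])

```text
schema error: expected keys ax, ay, az, x, y, z, jaw
```

```bash
cat >>h.py <<'E'
from scipy.spatial.transform import Rotation as Rr
def yaw(o):
    x=Rr.from_quat(o["tool_rot"]).as_matrix(); return np.arctan2(x[1,0],x[0,0])
E
python3 - <<'E'
from h import *
from plant import *
o=observe();print(o["t"],o["ee_pos"],yaw(o),o["joint_pos"].round(3),o["contact_force"],o["grip_width"],Rr.from_quat(o["tool_rot"]).as_matrix().round(3))
for n in("side","top"):
    c=capture(n);np.savez(n+"1.npz",**c)
    crop(c,(205,150,345,265) if n=="side" else (200,95,330,300),5 if n=="side" else 2.9,f"pics/{n}1.png")
E
```

```text
0.1 [ 0.126719   -0.50921389  0.19700291] 0.24375425452350682 [-1.55   0.313  1.498  0.     1.331 -0.223] [0.01589402 0.24912208 0.33123449] 0.08541867192501243 [[ 0.97   0.241  0.   ]
 [ 0.241 -0.97   0.001]
 [ 0.    -0.001 -1.   ]]
```

View pics/side1.png

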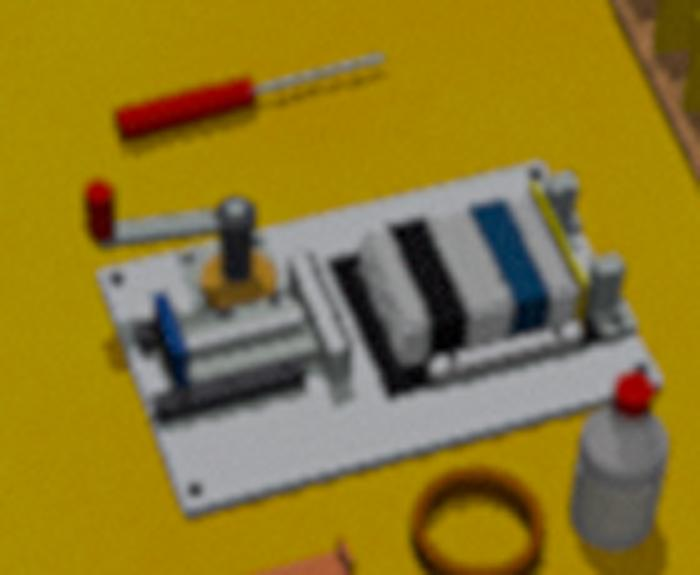

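View pics/top1.png

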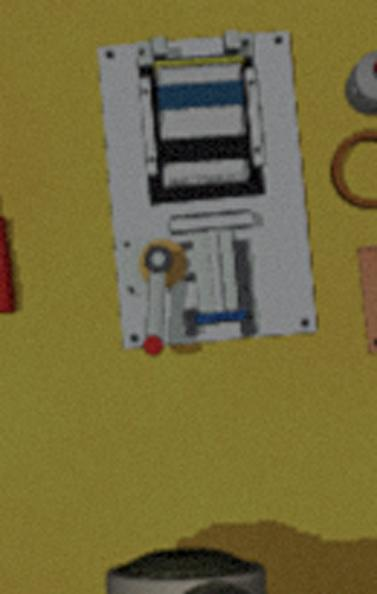

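Call:
play_rows(motion=[{"ax": 0, "ay": 0, "x": 3, "y": -2.5, "z": 0, "az": -0.12, "jaw": 0}, {"ax": 0, "ay": 0, "x": 6, "y": -5, "z": 0, "az": -0.24, "jaw": 0}, {"ax": 0, "ay": 0, "x": 9, "y": -7.5, "z": 0, "az": -0.36, "jaw": 0}, {"ax": 0, "ay": 0, "x": 12, "y": -10, "z": 0, "az": -0.48, "jaw": 0}, {"ax": 0, "ay": 0, "x": 15, "y": -12.5, "z": 0, "az": -0.6, "jaw": 0}, {"ax": 0, "ay": 0, "x": 18, "y": -15, "z": 0, "az": -0.72, "jaw": 0}, {"ax": 0, "ay": 0, "x": 21, "y": -17.5, "z": 0, "az": -0.84, "jaw": 0}, {"ax": 0, "ay": 0, "x": 24, "y": -20, "z": 0, "az": -0.96, "jaw": 0}, {"ax": 0, "ay": 0, "x": 27, "y": -22.5, "z": 0, "az": -1.08, "jaw": 0}, {"ax": 0, "ay": 0, "x": 30, "y": -25, "z": 0, "az": -1.2, "jaw": 0}, {"ax": 0, "ay": 0, "x": 33, "y": -27.5, "z": 0, "az": -1.32, "jaw": 0}, {"ax": 0, "ay": 0, "x": 36, "y": -30, "z": 0, "az": -1.44, "jaw": 0}, {"ax": 0, "ay": 0, "x": 39, "y": -32.5, "z": 0, "az": -1.56, "jaw": 0}, {"ax": 0, "ay": 0, "x": 42, "y": -35, "z": 0, "az": -1.68, "jaw": 0}, {"ax": 0, "ay": 0, "x": 44, "y": -36.7, "z": 0, "az": -1.8, "jaw": 0}, {"ax": 0, "ay": 0, "x": 45.5, "y": -38, "z": 0, "az": -1.92, "jaw": 0}, {"ax": 0, "ay": 0, "x": 46.5, "y": -38.8, "z": 0, "az": -2.04, "jaw": 0}, {"ax": 0, "ay": 0, "x": 46.5, "y": -38.8, "z": 0, "az": -2.16, "jaw": 0}, {"ax": 0, "ay": 0, "x": 46.5, "y": -38.8, "z": 0, "az": -2.28, "jaw": 0}, {"ax": 0, "ay": 0, "x": 46.5, "y": -38.8, "z": 0, "az": -2.4, "jaw": 0}], grip_force=60)

```text
t: 1.87
ee_pos: [0.4843, -0.0204, 0.1973]
tool_rot: [0.243, 0.97, 0.0, -0.0]
contact_force: [-0.9, -0.6, -0.5]
grip_width: -0.0001
```

Call:
play_rows(motion=[{"ax": 0, "ay": 0, "x": 0, "y": 0, "z": 0, "az": -0.12, "jaw": 0}, {"ax": 0, "ay": 0, "x": 0, "y": 0, "z": 0, "az": -0.24, "jaw": 0}, {"ax": 0, "ay": 0, "x": 0, "y": 0, "z": 0, "az": -0.36, "jaw": 0}, {"ax": 0, "ay": 0, "x": 0, "y": 0, "z": 0, "az": -0.4, "jaw": 0}, {"ax": 0, "ay": 0, "x": 0, "y": 0, "z": 0, "az": -0.4, "jaw": 0}, {"ax": 0, "ay": 0, "x": 0, "y": 0, "z": 0, "az": -0.4, "jaw": 0}])

```text
t: 2.37
ee_pos: [0.4842, -0.0207, 0.1974]
tool_rot: [0.05, 0.999, 0.0, -0.0]
contact_force: [-0.6, 0.0, 0.3]
grip_width: -0.0001
```

```bash
python3 - <<'E'
from h import *
from plant import *
o=observe();print(o["t"],o["ee_pos"],yaw(o),o["joint_pos"].round(3),o["contact_force"],o["grip_width"],Rr.from_quat(o["tool_rot"]).as_matrix().round(3))
for n in("side","top"):
    c=capture(n);np.savez(n+"1.npz",**c)
    crop(c,(205,150,345,265) if n=="side" else (200,95,330,300),5 if n=="side" else 2.9,f"pics/{n}1.png")
E
```

```text
2.3667 [ 0.48423296 -0.02070345  0.19738537] 3.0421758400909065 [-0.285  0.224  1.614 -0.     1.303 -1.756] [-0.62839679  0.02646264  0.30469182] -0.00012786587717973047 [[-0.995  0.099 -0.   ]
 [ 0.099  0.995  0.   ]
 [ 0.     0.    -1.   ]]
```

View pics/side1.png

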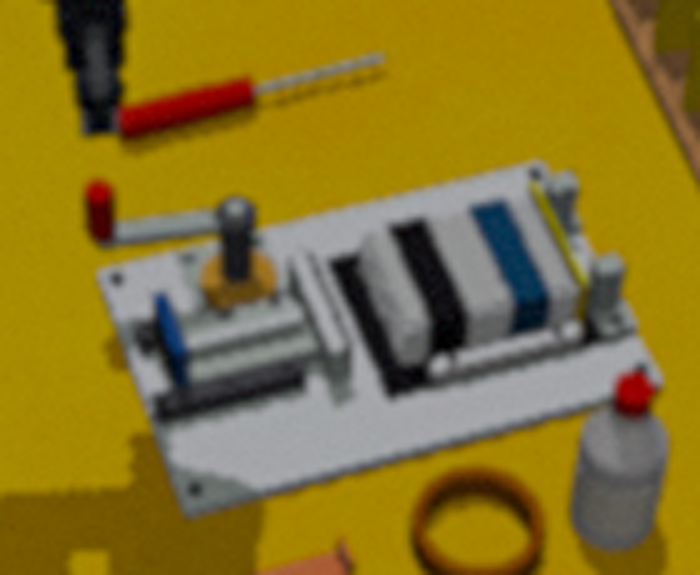

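Call:
play_rows(motion=[{"ax": 0, "ay": 0, "az": 0, "x": 0, "y": 0, "z": 3.5, "jaw": 0}, {"ax": 0, "ay": 0, "az": 0, "x": 0, "y": 0, "z": 7, "jaw": 0}, {"ax": 0, "ay": 0, "az": 0, "x": 0, "y": 0, "z": 9.5, "jaw": 0}, {"ax": 0, "ay": 0, "az": 0, "x": 0, "y": 0.5, "z": 10.5, "jaw": 0}, {"ax": 0, "ay": 0, "az": 0, "x": 0, "y": 1.2, "z": 10.5, "jaw": 0}, {"ax": 0, "ay": 0, "az": 0, "x": 0, "y": 1.6, "z": 10.5, "jaw": 0}, {"ax": 0, "ay": 0, "az": 0, "x": 0, "y": 2, "z": 10.5, "jaw": 0}, {"ax": 0, "ay": 0, "az": 0, "x": 0, "y": 2.2, "z": 10.5, "jaw": 0}])

```text
t: 3.13
ee_pos: [0.4874, 0.0018, 0.094]
tool_rot: [0.049, 0.999, -0.0, 0.001]
contact_force: [-0.3, 0.3, -0.7]
grip_width: 0.0001
```

```bash
cat > plan.py <<'E'
from h import *
import json
C=np.array([.5715,.0252]);
def pose(phi,d=.0245,r=.085,C=C): # d>0: TCP on -tool y side (pushes cw)
    return np.r_[C+r*np.array([np.cos(phi),np.sin(phi)])-d*np.array([np.sin(phi),-np.cos(phi)]),phi]
def rows(cur,targets):
    x0=np.array([np.cos(cur[2]),np.sin(cur[2])]);y0=np.array([np.sin(cur[2]),-np.cos(cur[2])])
    out=[]
    for p in targets:
        d=p[:2]-cur[:2]; out.append((round(100*d@x0,1),round(100*d@y0,1),round(cur[2]-p[2],2)))
    return out
E
python3 - <<'E'
from plan import *
from plant import *
o=observe();print(o["t"],o["ee_pos"],yaw(o),o["contact_force"])
cur=np.r_[o["ee_pos"][:2],yaw(o)]
ph=np.linspace(3.05,2.0,19)
print(rows(cur,[pose(p) for p in ph]))
E
```

```text
3.1333 [0.48740878 0.00175481 0.09403434] 3.044466269907174 [-0.30074007  0.34417096 -0.65211704]
[(np.float64(0.3), np.float64(0.7), np.float64(-0.01)), (np.float64(0.5), np.float64(1.2), np.float64(0.05)), (np.float64(0.6), np.float64(1.7), np.float64(0.11)), (np.float64(0.6), np.float64(2.2), np.float64(0.17)), (np.float64(0.7), np.float64(2.7), np.float64(0.23)), (np.float64(0.7), np.float64(3.2), np.float64(0.29)), (np.float64(0.7), np.float64(3.7), np.float64(0.34)), (np.float64(0.6), np.float64(4.2), np.float64(0.4)), (np.float64(0.6), np.float64(4.7), np.float64(0.46)), (np.float64(0.5), np.float64(5.2), np.float64(0.52)), (np.float64(0.3), np.float64(5.7), np.float64(0.58)), (np.float64(0.2), np.float64(6.2), np.float64(0.64)), (np.float64(-0.0), np.float64(6.7), np.float64(0.69)), (np.float64(-0.3), np.float64(7.2), np.float64(0.75)), (np.float64(-0.5), np.float64(7.6), np.float64(0.81)), (np.float64(-0.8), np.float64(8.1), np.float64(0.87)), (np.float64(-1.1), np.float64(8.5), np.float64(0.93)), (np.float64(-1.4), np.float64(8.9), np.float64(0.99)), (np.float64(-1.8), np.float64(9.3), np.float64(1.04))]
```

Call:
play_rows(motion=[{"ax": 0, "ay": 0, "az": 0, "x": 0.3, "y": 0.7, "z": 0, "jaw": 0}, {"ax": 0, "ay": 0, "az": 0.05, "x": 0.5, "y": 1.2, "z": 0, "jaw": 0}, {"ax": 0, "ay": 0, "az": 0.11, "x": 0.6, "y": 1.7, "z": 0, "jaw": 0}, {"ax": 0, "ay": 0, "az": 0.17, "x": 0.6, "y": 2.2, "z": 0, "jaw": 0}, {"ax": 0, "ay": 0, "az": 0.23, "x": 0.7, "y": 2.7, "z": 0, "jaw": 0}, {"ax": 0, "ay": 0, "az": 0.29, "x": 0.7, "y": 3.2, "z": 0, "jaw": 0}])

```text
t: 3.63
ee_pos: [0.4827, 0.0343, 0.0932]
tool_rot: [0.194, 0.981, 0.0, 0.001]
contact_force: [-0.3, 0.0, -0.1]
grip_width: 0.0001
```

```bash
python3 - <<'E'
from plan import *
from plant import *
o=observe();print(o["t"],o["ee_pos"],yaw(o),o["contact_force"],o["torque"],pose(yaw(o)))
c=capture("side");crop(c,(205,150,345,265),5,"pics/s2.png")
c=capture("top");crop(c,(200,95,330,300),2.9,"pics/t2.png")
E
```

```text
3.6333 [0.48266637 0.03431954 0.09319175] 2.750820177205258 [-0.30572453  0.02162349 -0.05298695] [-0.02242536 -0.01479891 -0.00123585] [0.4835756  0.03492367 2.75082018]
```

View pics/s2.png

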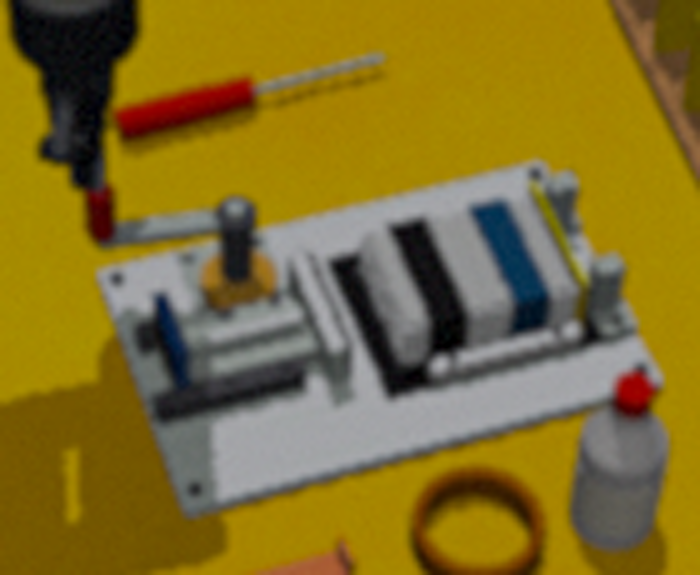

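```bash
python3 - <<'E'
from h import *
from plant import *
s=capture("side");t=capture("top")
o=observe();e=o["ee_pos"]
for n,c,b,f in(("s",s,(205,150),5),("t",t,(200,95),2.9)):
    for P in (e,e+[0,0,.03],[.4877,.033,.083],[.4877,.033,.122]):
        u,v=proj(c,P); print(n,P,(u-b[0])*f,(v-b[1])*f)
E
```

```text
s [0.48270606 0.03383203 0.09290134] 90.01292692015824 215.93081482726006
s [0.48270606 0.03383203 0.12290134] 87.24964424433495 183.6732677253582
s [0.4877, 0.033, 0.083] 98.99640441206131 225.89885581710035
s [0.4877, 0.033, 0.122] 95.58351384394001 184.18535404491053
t [0.48270606 0.03383203 0.09290134] 151.22911360582748 349.2388796501699
t [0.48270606 0.03383203 0.12290134] 151.05871850131953 348.7808880995486
t [0.4877, 0.033, 0.083] 152.08283742606832 344.2418522974798
t [0.4877, 0.033, 0.122] 151.88629035020676 343.5020644123438
```

View pics/t2.png

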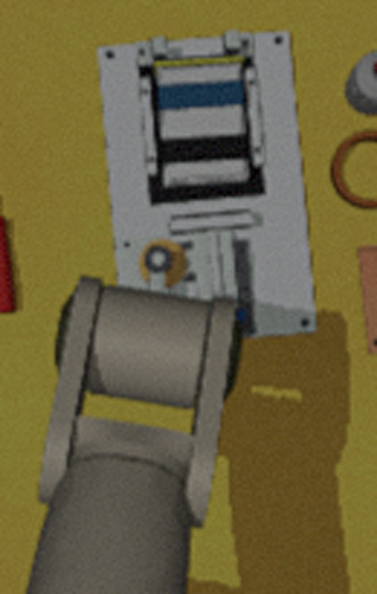

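```bash
python3 - <<'E'
from h import *
from plant import *
s1=load("side1.npz")
u,v=proj(s1,[.4842,-.0207,.1974]);print((u-205)*5,(v-150)*5)
s=capture("side")
def pt(c,u,v):
    z=c["range_z"][v,u]; p=np.array([(u-c["cx"])/c["fx"]*z,(v-c["cy"])/c["fy"]*z,z]); return (c["R"].T@(p-c["t"])).round(3)
for v in range(176,200,2):
    print(v,[pt(s,u,v).tolist() for u in (220,222,224,226)])
crop(s,(205,150,255,210),12,"pics/s3.png")
print([pt(s1,224,v).tolist() for v in range(186,200,2)])
E
```

```text
100.33130884239554 164.86824941724095
176 [[0.474, -0.003, 0.211], [0.484, 0.03, 0.175], [0.487, 0.014, 0.19], [0.496, 0.03, 0.172]]
178 [[0.471, -0.019, 0.22], [0.477, -0.014, 0.213], [0.487, 0.013, 0.183], [0.495, 0.026, 0.168]]
180 [[0.47, -0.027, 0.22], [0.476, -0.019, 0.211], [0.485, 0.003, 0.185], [0.495, 0.032, 0.152]]
182 [[0.47, -0.023, 0.208], [0.475, -0.023, 0.206], [0.484, -0.001, 0.181], [0.493, 0.025, 0.151]]
184 [[0.475, 0.023, 0.149], [0.48, 0.017, 0.154], [0.486, 0.018, 0.151], [0.493, 0.028, 0.139]]
186 [[0.474, 0.024, 0.139], [0.48, 0.023, 0.138], [0.486, 0.021, 0.139], [0.492, 0.024, 0.134]]
188 [[0.487, 0.138, 0.003], [0.48, 0.029, 0.123], [0.486, 0.028, 0.123], [0.492, 0.022, 0.127]]
190 [[0.486, 0.13, 0.002], [0.48, 0.027, 0.116], [0.486, 0.026, 0.116], [0.492, 0.024, 0.116]]
192 [[0.484, 0.117, 0.006], [0.48, 0.032, 0.101], [0.485, 0.025, 0.108], [0.49, 0.018, 0.114]]
194 [[0.482, 0.112, 0.003], [0.489, 0.111, 0.001], [0.484, 0.023, 0.101], [0.49, 0.023, 0.099]]
196 [[0.481, 0.105, 0.0], [0.487, 0.101, 0.003], [0.483, 0.021, 0.093], [0.49, 0.021, 0.092]]
198 [[0.479, 0.097, -0.0], [0.485, 0.089, 0.007], [0.492, 0.095, -0.002], [0.489, 0.023, 0.08]]
[[0.488, 0.033, 0.126], [0.486, 0.028, 0.122], [0.485, 0.022, 0.12], [0.484, 0.02, 0.113], [0.484, 0.023, 0.1], [0.483, 0.021, 0.094], [0.492, 0.095, -0.002]]
```

View pics/s3.png

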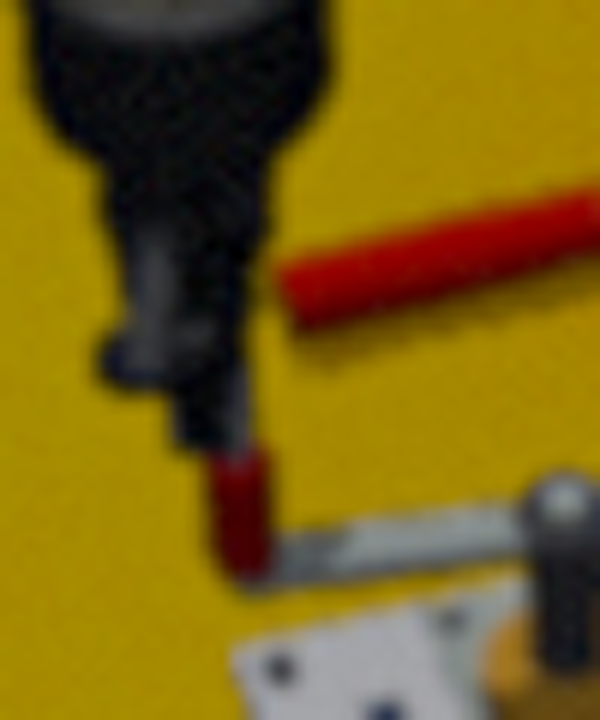

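Call:
play_rows(motion=[{"ax": 0, "ay": 0, "az": -0.1, "x": 0, "y": -1.5, "z": 0, "jaw": 0}, {"ax": 0, "ay": 0, "az": -0.2, "x": 0, "y": -3, "z": 0, "jaw": 0}, {"ax": 0, "ay": 0, "az": -0.29, "x": 0.5, "y": -4.5, "z": 0, "jaw": 0}, {"ax": 0, "ay": 0, "az": -0.29, "x": 0.9, "y": -5, "z": 0, "jaw": 0}, {"ax": 0, "ay": 0, "az": -0.29, "x": 0.9, "y": -5, "z": 0, "jaw": 0}, {"ax": 0, "ay": 0, "az": -0.29, "x": 0.9, "y": -5, "z": 0, "jaw": 0}])

```text
t: 4.38
ee_pos: [0.4555, -0.0091, 0.0927]
tool_rot: [0.05, 0.999, 0.0, 0.0]
contact_force: [-0.7, -0.3, -0.0]
grip_width: 0.0003
```

```bash
python3 - <<'E'
from h import *
from plant import *
s=capture("side")
o=observe();e=o["ee_pos"];print(e,yaw(o),o["grip_width"])
for dz in(0,.02,.03,.04):
    u,v=proj(s,e+[0,0,dz]);print(dz,u,v,(u-195)*12,(v-150)*12)
crop(s,(195,150,255,200),12,"pics/s4.png")
def pt(c,u,v):
    z=c["range_z"][v,u]; p=np.array([(u-c["cx"])/c["fx"]*z,(v-c["cy"])/c["fy"]*z,z]); return (c["R"].T@(p-c["t"])).round(3)
for v in range(176,214,2):
    print(v,[pt(s,u,v).tolist() for u in (220,222,224,226,228)])
E
```

```text
[ 0.45576295 -0.00889301  0.09269496] 3.041982386493559 -0.00028475547058187087
0 216.9908439037327 205.05539934859254 263.89012684479235 660.6647921831105
0.02 216.55435300623117 200.80462478295195 258.652236074774 609.6554973954234
0.03 216.3327199660198 198.64624737891296 255.99263959223754 583.7549685469555
0.04 216.1087815488844 196.46541901965574 253.30537858661273 557.5850282358689
176 [[0.471, -0.027, 0.236], [0.505, 0.192, 0.002], [0.511, 0.189, 0.003], [0.519, 0.193, -0.002], [0.525, 0.191, -0.001]]
178 [[0.47, -0.03, 0.231], [0.503, 0.181, 0.004], [0.51, 0.183, 0.001], [0.516, 0.178, 0.004], [0.524, 0.182, -0.002]]
180 [[0.469, -0.03, 0.224], [0.501, 0.175, 0.001], [0.507, 0.168, 0.007], [0.514, 0.17, 0.002], [0.521, 0.168, 0.003]]
182 [[0.469, -0.031, 0.216], [0.5, 0.167, -0.001], [0.506, 0.162, 0.003], [0.513, 0.162, 0.001], [0.52, 0.165, -0.004]]
184 [[0.468, -0.029, 0.206], [0.498, 0.159, -0.002], [0.504, 0.156, -0.0], [0.511, 0.153, 0.001], [0.518, 0.155, -0.003]]
186 [[0.468, -0.028, 0.197], [0.496, 0.15, -0.002], [0.488, 0.036, 0.123], [0.494, 0.032, 0.126], [0.516,
[... 881 characters left out ...]
003], [0.483, 0.08, -0.003], [0.489, 0.076, -0.0], [0.495, 0.074, 0.001], [0.502, 0.072, 0.001]]
204 [[0.475, 0.072, -0.001], [0.481, 0.068, 0.001], [0.487, 0.065, 0.003], [0.493, 0.057, 0.011], [0.499, 0.058, 0.008]]
206 [[0.472, 0.059, 0.004], [0.479, 0.062, -0.001], [0.485, 0.058, 0.002], [0.491, 0.05, 0.009], [0.498, 0.051, 0.006]]
208 [[0.471, 0.054, 0.0], [0.478, 0.054, -0.002], [0.484, 0.052, -0.001], [0.489, 0.042, 0.009], [0.496, 0.042, 0.007]]
210 [[0.47, 0.045, 0.001], [0.357, -0.948, 1.214], [0.482, 0.041, 0.002], [0.489, 0.042, -0.001], [0.494, 0.034, 0.006]]
212 [[0.468, 0.039, -0.002], [0.474, 0.034, 0.002], [0.481, 0.035, -0.001], [0.487, 0.032, 0.001], [0.492, 0.021, 0.013]]
```

View pics/s4.png

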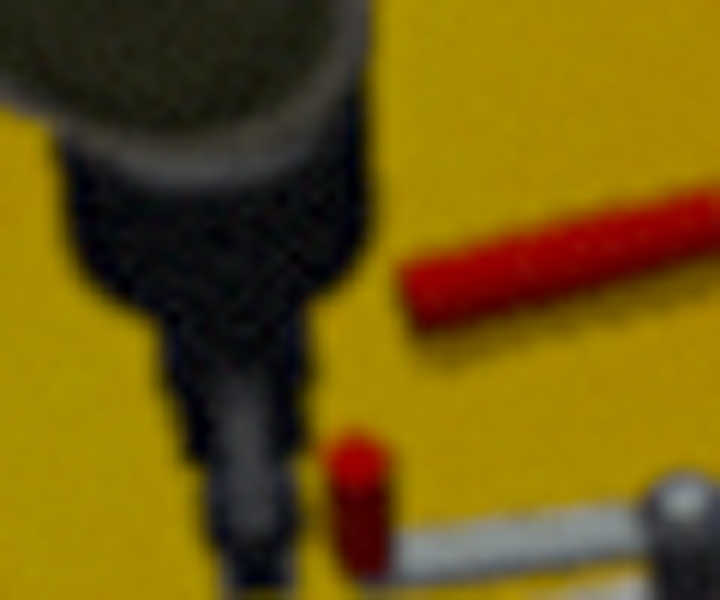

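```bash
python3 - <<'E'
from h import *
from plant import *
s=capture("side")
e=observe()["ee_pos"];u,v=proj(s,e);print((u-195)*10,(v-160)*10)
im=s["pixels"][160:215,195:255,::-1]
im=cv2.convertScaleAbs(cv2.resize(im,None,fx=10,fy=10,interpolation=cv2.INTER_CUBIC),alpha=1.8)
cv2.imwrite("pics/s5.png",im)
t=capture("top");crop(t,(220,170,300,260),6,"pics/t5.png")
u,v=proj(t,e);print((u-220)*6,(v-170)*6)
E
```

```text
219.87119990835254 450.4651164482095
284.8278178991718 329.2724205934284
```

View pics/s5.png

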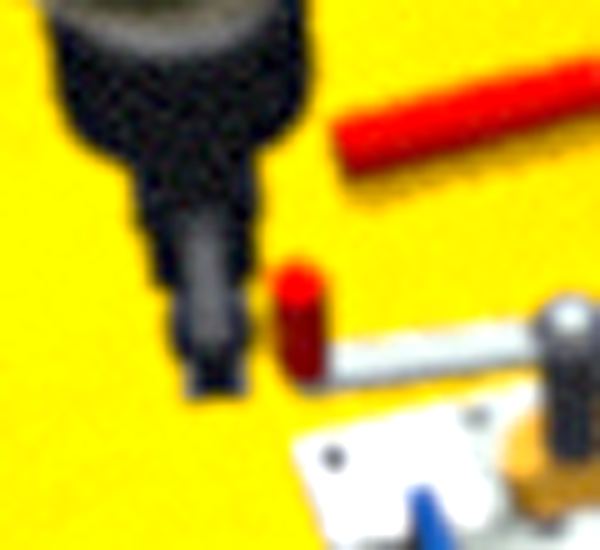

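View pics/t5.png

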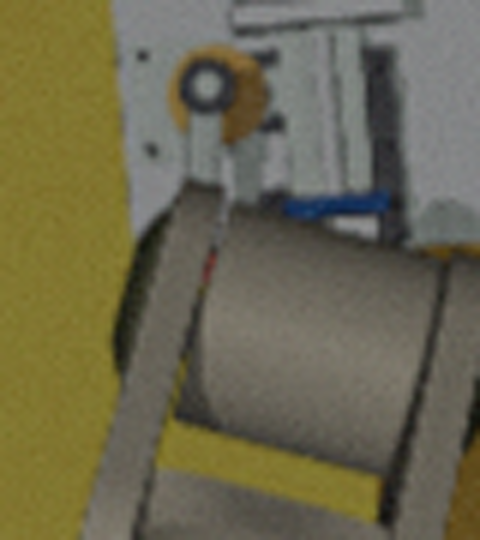

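```bash
python3 - <<'E'
from h import *
from plant import *
s=capture("side")
e=observe();print(e["ee_pos"],e["grip_width"])
def pt(c,u,v):
    z=c["range_z"][v,u]; p=np.array([(u-c["cx"])/c["fx"]*z,(v-c["cy"])/c["fy"]*z,z]); return (c["R"].T@(p-c["t"])).round(3)
for v in range(184,204,1):
    print(v,[pt(s,u,v).tolist() for u in (213,215,216,217,219)])
E
```

```text
[ 0.45568266 -0.00876596  0.09252178] 0.00015173309280024324
184 [[0.446, -0.052, 0.236], [0.452, -0.051, 0.234], [0.454, -0.054, 0.236], [0.458, -0.042, 0.222], [0.464, -0.042, 0.221]]
185 [[0.446, -0.052, 0.233], [0.451, -0.053, 0.232], [0.454, -0.054, 0.232], [0.457, -0.056, 0.233], [0.466, -0.024, 0.197]]
186 [[0.447, -0.04, 0.215], [0.451, -0.055, 0.23], [0.454, -0.055, 0.229], [0.456, -0.054, 0.228], [0.465, -0.03, 0.199]]
187 [[0.448, -0.026, 0.195], [0.45, -0.055, 0.226], [0.453, -0.062, 0.233], [0.456, -0.058, 0.228], [0.465, -0.024, 0.188]]
188 [[0.448, -0.024, 0.189], [0.45, -0.06, 0.228], [0.452, -0.061, 0.228], [0.455, -0.061, 0.227], [0.465, -0.025, 0.186]]
189 [[0.445, -0.046, 0.21], [0.449, -0.06, 0.223], [0.452, -0.06, 0.222], [0.455, -0.062, 0.224], [0.461, -0.054, 0.214]]
190 [[0.444, -0.054, 0.214], [0.449, -0.059, 0.218], [0.452, -0.064, 0.223], [0.455, -0.062, 0.22], [0.46, -0.066, 0.223]]
191 [[0.443, -0.066, 0.224], [0.448, -0.069, 0.226], [0.451, -0.066, 0.221], [0.453, -0.069, 0.224], [0.459, -0.069, 0.222]]
192 [[0.442, -0.066, 0.22], [0.448, -0.065, 0.217]
[... 716 characters left out ...]
6], [0.451, -0.023, 0.143], [0.454, -0.023, 0.142], [0.457, -0.022, 0.141], [0.462, -0.023, 0.14]]
199 [[0.456, 0.095, 0.003], [0.45, -0.022, 0.138], [0.453, -0.024, 0.14], [0.456, -0.021, 0.134], [0.462, -0.022, 0.135]]
200 [[0.455, 0.095, -0.001], [0.461, 0.091, 0.002], [0.465, 0.094, -0.003], [0.468, 0.092, -0.002], [0.475, 0.09, -0.001]]
201 [[0.454, 0.088, 0.002], [0.461, 0.09, -0.003], [0.464, 0.087, -0.001], [0.467, 0.085, 0.001], [0.474, 0.086, -0.001]]
202 [[0.453, 0.082, 0.003], [0.46, 0.082, 0.001], [0.463, 0.082, 0.001], [0.467, 0.084, -0.002], [0.473, 0.08, 0.0]]
203 [[0.453, 0.08, 0.0], [0.459, 0.079, -0.0], [0.463, 0.081, -0.003], [0.465, 0.076, 0.002], [0.472, 0.076, -0.001]]
```

Call:
play_rows(motion=[{"ax": 0, "ay": 0, "az": 0, "x": 0, "y": 0, "z": 2, "jaw": 0}, {"ax": 0, "ay": 0, "az": 0, "x": 0, "y": 0, "z": 4, "jaw": 0}, {"ax": 0, "ay": 0, "az": 0, "x": 0, "y": 0, "z": 4, "jaw": 0}, {"ax": 0, "ay": 0, "az": 0, "x": 0, "y": 0, "z": 4, "jaw": 0}])

```text
t: 4.92
ee_pos: [0.4552, -0.0088, 0.0523]
tool_rot: [0.049, 0.999, 0.0, -0.001]
contact_force: [0.1, -0.5, 0.5]
grip_width: -0.0
```

```bash
python3 - <<'E'
from h import *
from plant import *
s=capture("side")
o=observe();e=o["ee_pos"];print(e,o["joint_pos"],o["grip_width"])
for z in (e[2],e[2]+.02,e[2]+.04):
  u,v=proj(s,[e[0],e[1]-.0145,z]);print((u-195)*10,(v-160)*10)
im=s["pixels"][160:215,195:255,::-1]
im=cv2.convertScaleAbs(cv2.resize(im,None,fx=10,fy=10,interpolation=cv2.INTER_CUBIC),alpha=1.8)
cv2.imwrite("pics/s6.png",im)
def pt(c,u,v):
    z=c["range_z"][v,u]; p=np.array([(u-c["cx"])/c["fx"]*z,(v-c["cy"])/c["fy"]*z,z]); return (c["R"].T@(p-c["t"])).round(3)
for v in range(200,212,1):
    print(v,[pt(s,u,v).tolist() for u in (214,216,218,220)])
E
```

```text
[ 0.45578053 -0.00906276  0.05309026] [-2.77847465e-01  3.44864187e-01  1.87784294e+00 -3.61113470e-06
  9.18586946e-01 -1.75093518e+00] -0.00028597239921825194
237.05217224464803 568.167825889069
232.92068557823796 527.4322245794144
228.70442961751792 485.86081561621427
200 [[0.443, -0.065, 0.183], [0.449, -0.065, 0.183], [0.454, -0.062, 0.178], [0.46, -0.068, 0.183]]
201 [[0.442, -0.07, 0.185], [0.448, -0.065, 0.179], [0.454, -0.068, 0.18], [0.459, -0.071, 0.182]]
202 [[0.442, -0.069, 0.181], [0.448, -0.068, 0.177], [0.453, -0.07, 0.178], [0.459, -0.069, 0.176]]
203 [[0.441, -0.072, 0.179], [0.447, -0.069, 0.174], [0.453, -0.07, 0.173], [0.458, -0.073, 0.175]]
204 [[0.441, -0.069, 0.172], [0.448, -0.06, 0.16], [0.457, -0.025, 0.116], [0.464, -0.02, 0.109]]
205 [[0.446, -0.016, 0.104], [0.452, -0.019, 0.105], [0.357, -0.948, 1.214], [0.464, -0.016, 0.099]]
206 [[0.445, -0.019, 0.102], [0.451, -0.022, 0.105], [0.457, -0.021, 0.102], [0.464, -0.016, 0.094]]
207 [[0.446, -0.01, 0.087], [0.451, -0.023, 0.102], [0.457, -0.019, 0.095], [0.463, -0.021, 0.096]]
208 [[0.452, 0.054, 0.006], [0.45, -0.023, 0.097], [0.457, -0.02, 0.091], [0.471, 0.053, 0.002]]
209 [[0.452, 0.057, -0.003], [0.458, 0.052, 0.001], [0.464, 0.054, -0.003], [0.47, 0.047, 0.003]]
210 [[0.451, 0.05, 0.0], [0.457, 0.051, -0.003], [0.463, 0.047, -0.0], [0.469, 0.042, 0.005]]
211 [[0.449, 0.042, 0.005], [0.456, 0.044, 0.001], [0.462, 0.041, 0.002], [0.469, 0.043, -0.002]]
```

View pics/s6.png

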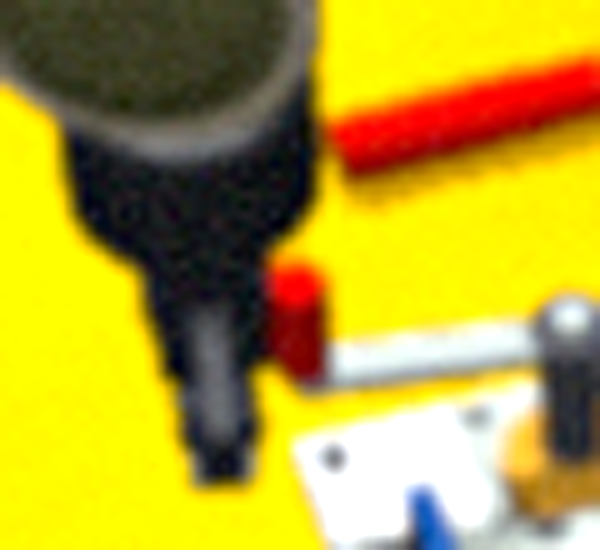

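```bash
python3 - <<'E'
from plan import *
from plant import *
o=observe()
cur=np.r_[o["ee_pos"][:2],yaw(o)]
print([tuple(map(float,r)) for r in rows(cur,[pose(3.05,.036),pose(3.05,.03)]+[pose(p) for p in np.linspace(3.05,2.15,16)])])
E
```

```text
[(-2.7, 0.9, -0.01), (-2.7, 1.5, -0.01), (-2.7, 2.0, -0.01), (-2.6, 2.6, 0.05), (-2.5, 3.1, 0.11), (-2.4, 3.6, 0.17), (-2.3, 4.1, 0.23), (-2.3, 4.7, 0.29), (-2.4, 5.2, 0.35), (-2.4, 5.7, 0.41), (-2.5, 6.2, 0.47), (-2.6, 6.8, 0.53), (-2.8, 7.3, 0.59), (-2.9, 7.8, 0.65), (-3.2, 8.3, 0.71), (-3.4, 8.7, 0.77), (-3.7, 9.2, 0.83), (-3.9, 9.6, 0.89)]
```

Call:
play_rows(motion=[{"ax": 0, "ay": 0, "az": 0, "x": -2.7, "y": 0, "z": 0, "jaw": 0}, {"ax": 0, "ay": 0, "az": 0, "x": -2.7, "y": 0.9, "z": 0, "jaw": 0}, {"ax": 0, "ay": 0, "az": 0, "x": -2.7, "y": 1.5, "z": 0, "jaw": 0}, {"ax": 0, "ay": 0, "az": 0, "x": -2.7, "y": 2, "z": 0, "jaw": 0}, {"ax": 0, "ay": 0, "az": 0.05, "x": -2.6, "y": 2.6, "z": 0, "jaw": 0}, {"ax": 0, "ay": 0, "az": 0.11, "x": -2.5, "y": 3.1, "z": 0, "jaw": 0}])

```text
t: 5.47
ee_pos: [0.4831, 0.019, 0.0532]
tool_rot: [0.104, 0.995, -0.001, 0.0]
contact_force: [-0.7, -8.2, 2.1]
grip_width: 0.0002
```

```bash
python3 - <<'E'
from plan import *
from plant import *
o=observe();print(o["t"],o["ee_pos"],yaw(o),o["contact_force"],o["torque"])
s=capture("side");im=s["pixels"][160:215,195:255,::-1]
im=cv2.convertScaleAbs(cv2.resize(im,None,fx=10,fy=10,interpolation=cv2.INTER_CUBIC),alpha=1.8)
cv2.imwrite("pics/s7.png",im)
E
```

```text
5.4667 [0.48310511 0.01904638 0.05323137] 2.9324893722185705 [-0.67165707 -8.15844697  2.07480264] [-1.08292805  0.16209883 -0.01297631]
```

View pics/s7.png

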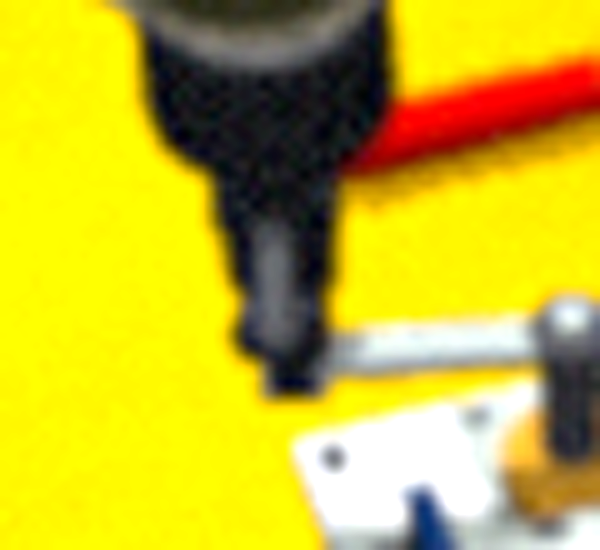

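```bash
python3 - <<'E'
from plan import *
cur=np.r_[.4838,.0195,2.932]
print([tuple(map(float,r)) for r in rows(cur,[pose(p) for p in np.linspace(2.88,1.68,20)])])
E
```

```text
[(0.2, 0.4, 0.05), (0.3, 0.9, 0.12), (0.3, 1.5, 0.18), (0.4, 2.0, 0.24), (0.4, 2.6, 0.3), (0.4, 3.2, 0.37), (0.3, 3.7, 0.43), (0.2, 4.3, 0.49), (0.1, 4.8, 0.56), (-0.1, 5.3, 0.62), (-0.3, 5.9, 0.68), (-0.6, 6.4, 0.75), (-0.8, 6.8, 0.81), (-1.1, 7.3, 0.87), (-1.4, 7.8, 0.94), (-1.8, 8.2, 1.0), (-2.2, 8.6, 1.06), (-2.6, 9.0, 1.13), (-3.0, 9.4, 1.19), (-3.5, 9.7, 1.25)]
```

Call:
play_rows(motion=[{"ax": 0, "ay": 0, "az": 0.05, "x": 0.2, "y": 0.4, "z": 0, "jaw": 0}, {"ax": 0, "ay": 0, "az": 0.12, "x": 0.3, "y": 0.9, "z": 0, "jaw": 0}, {"ax": 0, "ay": 0, "az": 0.18, "x": 0.3, "y": 1.5, "z": 0, "jaw": 0}, {"ax": 0, "ay": 0, "az": 0.24, "x": 0.4, "y": 2.0, "z": 0, "jaw": 0}, {"ax": 0, "ay": 0, "az": 0.3, "x": 0.4, "y": 2.6, "z": 0, "jaw": 0}, {"ax": 0, "ay": 0, "az": 0.37, "x": 0.4, "y": 3.2, "z": 0, "jaw": 0}, {"ax": 0, "ay": 0, "az": 0.43, "x": 0.3, "y": 3.7, "z": 0, "jaw": 0}])

```text
t: 6.1
ee_pos: [0.4871, 0.0561, 0.0529]
tool_rot: [0.315, 0.949, -0.001, -0.0]
contact_force: [-3.5, -3.9, 3.6]
grip_width: 0.0
```

```bash
python3 - <<'E'
from plan import *
from plant import *
o=observe();print(o["t"],o["ee_pos"],yaw(o),o["contact_force"],o["torque"])
s=capture("side");im=s["pixels"][160:215,195:255,::-1]
im=cv2.convertScaleAbs(cv2.resize(im,None,fx=10,fy=10,interpolation=cv2.INTER_CUBIC),alpha=1.8)
cv2.imwrite("pics/s8.png",im)
E
```

```text
6.1 [0.48712732 0.05613493 0.05290818] 2.501712448507007 [-3.52924121 -3.91194584  3.56105802] [-0.51517501  0.6200212   0.01002517]
```

View pics/s8.png

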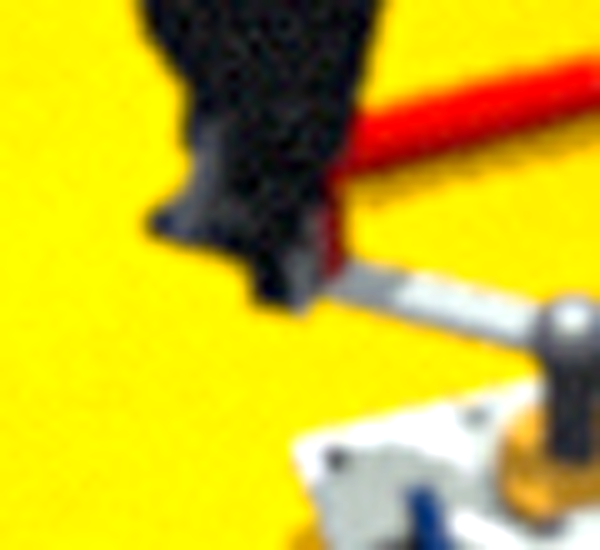

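```bash
cat >>plan.py <<'E'
def adv(cur,x,y,az):
    x0=np.array([np.cos(cur[2]),np.sin(cur[2])]);y0=np.array([np.sin(cur[2]),-np.cos(cur[2])])
    return np.r_[cur[:2]+x0*x/100+y0*y/100,cur[2]-az]
def show(r):
    print(json.dumps([{"ax":0,"ay":0,"az":float(a),"x":float(x),"y":float(y),"z":0,"jaw":0} for x,y,a in r]))
E
python3 - <<'E'
from plan import *
cur=adv(np.r_[.4838,.0195,2.932],.3,3.7,.43);print(cur)
show(rows(cur,[pose(p) for p in np.linspace(2.44,1.24,20)]))
E
```

```text
[0.48856393 0.05631447 2.502     ]
[{"ax": 0, "ay": 0, "az": 0.06, "x": 0.1, "y": 0.5, "z": 0, "jaw": 0}, {"ax": 0, "ay": 0, "az": 0.13, "x": 0.2, "y": 1.1, "z": 0, "jaw": 0}, {"ax": 0, "ay": 0, "az": 0.19, "x": 0.3, "y": 1.6, "z": 0, "jaw": 0}, {"ax": 0, "ay": 0, "az": 0.25, "x": 0.3, "y": 2.2, "z": 0, "jaw": 0}, {"ax": 0, "ay": 0, "az": 0.31, "x": 0.3, "y": 2.8, "z": 0, "jaw": 0}, {"ax": 0, "ay": 0, "az": 0.38, "x": 0.3, "y": 3.3, "z": 0, "jaw": 0}, {"ax": 0, "ay": 0, "az": 0.44, "x": 0.2, "y": 3.9, "z": 0, "jaw": 0}, {"ax": 0, "ay": 0, "az": 0.5, "x": 0.1, "y": 4.4, "z": 0, "jaw": 0}, {"ax": 0, "ay": 0, "az": 0.57, "x": -0.0, "y": 5.0, "z": 0, "jaw": 0}, {"ax": 0, "ay": 0, "az": 0.63, "x": -0.2, "y": 5.5, "z": 0, "jaw": 0}, {"ax": 0, "ay": 0, "az": 0.69, "x": -0.4, "y": 6.0, "z": 0, "jaw": 0}, {"ax": 0, "ay": 0, "az": 0.76, "x": -0.6, "y": 6.5, "z": 0, "jaw": 0}, {"ax": 0, "ay": 0, "az": 0.82, "x": -0.9, "y": 7.0, "z": 0, "jaw": 0}, {"ax": 0, "ay": 0, "az": 0.88, "x": -1.2, "y": 7.5, "z": 0, "jaw": 0}, {"ax": 0, "ay": 0, "az": 0.95, "x": -1.6, "y": 7.9, "z": 0, "jaw": 0}, {"ax": 0, "ay": 0, "az": 1.01, "x": -1.9, "y": 8.3, "z": 0, "jaw": 0}, {"ax": 0, "ay": 0, "az": 1.07, "x": -2.3, "y": 8.7, "z": 0, "jaw": 0}, {"ax": 0, "ay": 0, "az": 1.14, "x": -2.7, "y": 9.1, "z": 0, "jaw": 0}, {"ax": 0, "ay": 0, "az": 1.2, "x": -3.1, "y": 9.5, "z": 0, "jaw": 0}, {"ax": 0, "ay": 0, "az": 1.26, "x": -3.6, "y": 9.8, "z": 0, "jaw": 0}]
```

Call:
play_rows(motion=[{"ax": 0, "ay": 0, "az": 0.06, "x": 0.1, "y": 0.5, "z": 0, "jaw": 0}, {"ax": 0, "ay": 0, "az": 0.13, "x": 0.2, "y": 1.1, "z": 0, "jaw": 0}, {"ax": 0, "ay": 0, "az": 0.19, "x": 0.3, "y": 1.6, "z": 0, "jaw": 0}, {"ax": 0, "ay": 0, "az": 0.25, "x": 0.3, "y": 2.2, "z": 0, "jaw": 0}, {"ax": 0, "ay": 0, "az": 0.31, "x": 0.3, "y": 2.8, "z": 0, "jaw": 0}, {"ax": 0, "ay": 0, "az": 0.38, "x": 0.3, "y": 3.3, "z": 0, "jaw": 0}, {"ax": 0, "ay": 0, "az": 0.44, "x": 0.2, "y": 3.9, "z": 0, "jaw": 0}, {"ax": 0, "ay": 0, "az": 0.5, "x": 0.1, "y": 4.4, "z": 0, "jaw": 0}, {"ax": 0, "ay": 0, "az": 0.57, "x": 0, "y": 5.0, "z": 0, "jaw": 0}, {"ax": 0, "ay": 0, "az": 0.63, "x": -0.2, "y": 5.5, "z": 0, "jaw": 0}, {"ax": 0, "ay": 0, "az": 0.69, "x": -0.4, "y": 6.0, "z": 0, "jaw": 0}, {"ax": 0, "ay": 0, "az": 0.76, "x": -0.6, "y": 6.5, "z": 0, "jaw": 0}, {"ax": 0, "ay": 0, "az": 0.82, "x": -0.9, "y": 7.0, "z": 0, "jaw": 0}, {"ax": 0, "ay": 0, "az": 0.88, "x": -1.2, "y": 7.5, "z": 0, "jaw": 0}, {"ax": 0, "ay": 0, "az": 0.95, "x": -1.6, "y": 7.9, "z": 0, "jaw": 0}, {"ax": 0, "ay": 0, "az": 1.01, "x": -1.9, "y": 8.3, "z": 0, "jaw": 0}, {"ax": 0, "ay": 0, "az": 1.07, "x": -2.3, "y": 8.7, "z": 0, "jaw": 0}, {"ax": 0, "ay": 0, "az": 1.14, "x": -2.7, "y": 9.1, "z": 0, "jaw": 0}, {"ax": 0, "ay": 0, "az": 1.2, "x": -3.1, "y": 9.5, "z": 0, "jaw": 0}, {"ax": 0, "ay": 0, "az": 1.26, "x": -3.6, "y": 9.8, "z": 0, "jaw": 0}])

```text
t: 7.82
ee_pos: [0.5747, 0.114, 0.0526]
tool_rot: [0.813, 0.582, -0.0, -0.001]
contact_force: [-1.8, 2.3, 0.8]
grip_width: -0.0002
```

```bash
python3 - <<'E'
from plan import *
from plant import *
o=observe();print(o["t"],o["ee_pos"],yaw(o),o["contact_force"],o["joint_pos"])
s=capture("side");crop(s,(200,130,350,265),4.4,"pics/s9.png")
cur=adv(np.r_[.48856,.05631,2.502],-3.6,9.8,1.26);print(cur)
show(rows(cur,[pose(p) for p in np.linspace(1.18,.12,18)]))
E
```

```text
7.8167 [0.57470046 0.11397002 0.05264888] 1.2434175292772527 [-1.82343031  2.30871104  0.83494891] [-4.35337939e-03  5.89597024e-01  1.47984347e+00  6.72421737e-04
  1.07314487e+00  3.22703997e-01]
[0.57593733 0.11345195 1.242     ]
[{"ax": 0, "ay": 0, "az": 0.06, "x": 0.1, "y": 0.5, "z": 0, "jaw": 0}, {"ax": 0, "ay": 0, "az": 0.12, "x": 0.2, "y": 1.1, "z": 0, "jaw": 0}, {"ax": 0, "ay": 0, "az": 0.19, "x": 0.3, "y": 1.6, "z": 0, "jaw": 0}, {"ax": 0, "ay": 0, "az": 0.25, "x": 0.3, "y": 2.2, "z": 0, "jaw": 0}, {"ax": 0, "ay": 0, "az": 0.31, "x": 0.3, "y": 2.7, "z": 0, "jaw": 0}, {"ax": 0, "ay": 0, "az": 0.37, "x": 0.3, "y": 3.3, "z": 0, "jaw": 0}, {"ax": 0, "ay": 0, "az": 0.44, "x": 0.2, "y": 3.8, "z": 0, "jaw": 0}, {"ax": 0, "ay": 0, "az": 0.5, "x": 0.1, "y": 4.3, "z": 0, "jaw": 0}, {"ax": 0, "ay": 0, "az": 0.56, "x": 0.0, "y": 4.9, "z": 0, "jaw": 0}, {"ax": 0, "ay": 0, "az": 0.62, "x": -0.2, "y": 5.4, "z": 0, "jaw": 0}, {"ax": 0, "ay": 0, "az": 0.69, "x": -0.4, "y": 5.9, "z": 0, "jaw": 0}, {"ax": 0, "ay": 0, "az": 0.75, "x": -0.6, "y": 6.4, "z": 0, "jaw": 0}, {"ax": 0, "ay": 0, "az": 0.81, "x": -0.9, "y": 6.9, "z": 0, "jaw": 0}, {"ax": 0, "ay": 0, "az": 0.87, "x": -1.2, "y": 7.4, "z": 0, "jaw": 0}, {"ax": 0, "ay": 0, "az": 0.93, "x": -1.5, "y": 7.8, "z": 0, "jaw": 0}, {"ax": 0, "ay": 0, "az": 1.0, "x": -1.8, "y": 8.2, "z": 0, "jaw": 0}, {"ax": 0, "ay": 0, "az": 1.06, "x": -2.2, "y": 8.6, "z": 0, "jaw": 0}, {"ax": 0, "ay": 0, "az": 1.12, "x": -2.6, "y": 9.0, "z": 0, "jaw": 0}]
```

View pics/s9.png

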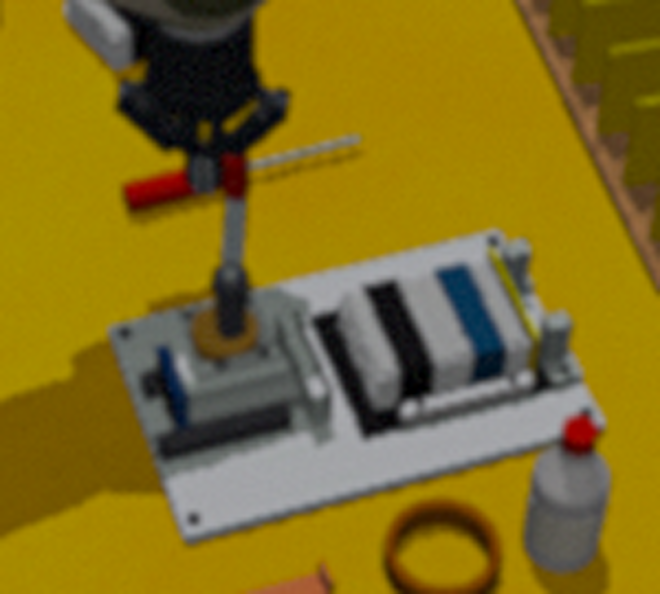

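Call:
play_rows(motion=[{"ax": 0, "ay": 0, "az": 0.06, "x": 0.1, "y": 0.5, "z": 0, "jaw": 0}, {"ax": 0, "ay": 0, "az": 0.12, "x": 0.2, "y": 1.1, "z": 0, "jaw": 0}, {"ax": 0, "ay": 0, "az": 0.19, "x": 0.3, "y": 1.6, "z": 0, "jaw": 0}, {"ax": 0, "ay": 0, "az": 0.25, "x": 0.3, "y": 2.2, "z": 0, "jaw": 0}, {"ax": 0, "ay": 0, "az": 0.31, "x": 0.3, "y": 2.7, "z": 0, "jaw": 0}, {"ax": 0, "ay": 0, "az": 0.37, "x": 0.3, "y": 3.3, "z": 0, "jaw": 0}, {"ax": 0, "ay": 0, "az": 0.44, "x": 0.2, "y": 3.8, "z": 0, "jaw": 0}, {"ax": 0, "ay": 0, "az": 0.5, "x": 0.1, "y": 4.3, "z": 0, "jaw": 0}, {"ax": 0, "ay": 0, "az": 0.56, "x": 0.0, "y": 4.9, "z": 0, "jaw": 0}, {"ax": 0, "ay": 0, "az": 0.62, "x": -0.2, "y": 5.4, "z": 0, "jaw": 0}, {"ax": 0, "ay": 0, "az": 0.69, "x": -0.4, "y": 5.9, "z": 0, "jaw": 0}, {"ax": 0, "ay": 0, "az": 0.75, "x": -0.6, "y": 6.4, "z": 0, "jaw": 0}, {"ax": 0, "ay": 0, "az": 0.81, "x": -0.9, "y": 6.9, "z": 0, "jaw": 0}, {"ax": 0, "ay": 0, "az": 0.87, "x": -1.2, "y": 7.4, "z": 0, "jaw": 0}, {"ax": 0, "ay": 0, "az": 0.93, "x": -1.5, "y": 7.8, "z": 0, "jaw": 0}, {"ax": 0, "ay": 0, "az": 1.0, "x": -1.8, "y": 8.2, "z": 0, "jaw": 0}, {"ax": 0, "ay": 0, "az": 1.06, "x": -2.2, "y": 8.6, "z": 0, "jaw": 0}, {"ax": 0, "ay": 0, "az": 1.12, "x": -2.6, "y": 9.0, "z": 0, "jaw": 0}])

```text
t: 9.37
ee_pos: [0.652, 0.0602, 0.0528]
tool_rot: [0.998, 0.062, 0.0, -0.0]
contact_force: [0.4, 1.5, 0.0]
grip_width: -0.0001
```

```bash
python3 - <<'E'
from plan import *
from plant import *
o=observe();print(o["t"],o["ee_pos"],yaw(o),o["contact_force"],o["joint_pos"])
s=capture("side");crop(s,(200,130,350,265),4.4,"pics/s10.png")
cur=adv(np.r_[.57594,.11345,1.242],-2.6,9.0,1.12);print(cur)
show(rows(cur,[pose(p) for p in np.linspace(.09,-.06,6)]))
E
```

```text
9.3667 [0.65197485 0.06019116 0.05280118] 0.12433628355271456 [0.38694932 1.47907274 0.02588873] [-8.68457797e-02  7.26499167e-01  1.23509733e+00  8.02308151e-04
  1.17971770e+00  1.35930840e+00]
[0.65272335 0.05978141 0.122     ]
[{"ax": 0, "ay": 0, "az": 0.03, "x": 0.1, "y": 0.3, "z": 0, "jaw": 0}, {"ax": 0, "ay": 0, "az": 0.06, "x": 0.2, "y": 0.5, "z": 0, "jaw": 0}, {"ax": 0, "ay": 0, "az": 0.09, "x": 0.2, "y": 0.8, "z": 0, "jaw": 0}, {"ax": 0, "ay": 0, "az": 0.12, "x": 0.3, "y": 1.0, "z": 0, "jaw": 0}, {"ax": 0, "ay": 0, "az": 0.15, "x": 0.3, "y": 1.3, "z": 0, "jaw": 0}, {"ax": 0, "ay": 0, "az": 0.18, "x": 0.3, "y": 1.6, "z": 0, "jaw": 0}]
```

View pics/s10.png

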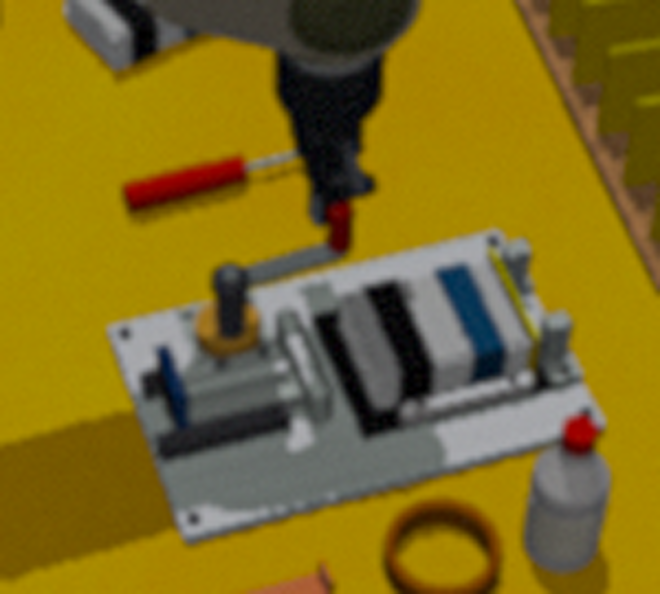

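Call:
play_rows(motion=[{"ax": 0, "ay": 0, "az": 0.03, "x": 0.1, "y": 0.3, "z": 0, "jaw": 0}, {"ax": 0, "ay": 0, "az": 0.06, "x": 0.2, "y": 0.5, "z": 0, "jaw": 0}, {"ax": 0, "ay": 0, "az": 0.08, "x": 0.2, "y": 0.7, "z": 0, "jaw": 0}, {"ax": 0, "ay": 0, "az": 0.1, "x": 0.2, "y": 0.9, "z": 0, "jaw": 0}, {"ax": 0, "ay": 0, "az": 0.1, "x": 0.2, "y": 0.9, "z": 0, "jaw": 0}])

```text
t: 9.83
ee_pos: [0.6552, 0.051, 0.0527]
tool_rot: [1.0, 0.012, 0.0, -0.0]
contact_force: [0.5, 1.2, 0.8]
grip_width: -0.0
```

Call:
play_rows(motion=[{"ax": 0, "ay": 0, "az": 0, "x": 0, "y": 0.15, "z": 0, "jaw": 0}, {"ax": 0, "ay": 0, "az": 0, "x": 0, "y": 0.2, "z": 0, "jaw": 0}])

```text
t: 10.0
ee_pos: [0.6553, 0.0493, 0.0527]
tool_rot: [1.0, 0.012, 0.0, -0.0]
contact_force: [1.4, 3.5, -0.1]
grip_width: -0.0
```

Call:
play_rows(motion=[{"ax": 0, "ay": 0, "az": 0, "x": 0, "y": 0.15, "z": 0, "jaw": 0}, {"ax": 0, "ay": 0, "az": 0, "x": 0, "y": 0.2, "z": 0, "jaw": 0}])

```text
t: 10.17
ee_pos: [0.6555, 0.0478, 0.0527]
tool_rot: [1.0, 0.012, 0.0, -0.001]
contact_force: [1.2, 6.5, 1.8]
grip_width: -0.0
```

Call:
play_rows(motion=[{"ax": 0, "ay": 0, "az": 0, "x": 0, "y": 0.15, "z": 0, "jaw": 0}, {"ax": 0, "ay": 0, "az": 0, "x": 0, "y": 0.2, "z": 0, "jaw": 0}])

```text
t: 10.33
ee_pos: [0.6555, 0.0465, 0.0528]
tool_rot: [1.0, 0.012, 0.0, -0.001]
contact_force: [1.9, 10.5, 1.0]
grip_width: 0.0002
```

Call:
play_rows(motion=[{"ax": 0, "ay": 0, "az": 0, "x": 0, "y": 0.15, "z": 0, "jaw": 0}, {"ax": 0, "ay": 0, "az": 0, "x": 0, "y": 0.2, "z": 0, "jaw": 0}])

```text
t: 10.5
ee_pos: [0.6556, 0.0452, 0.0529]
tool_rot: [1.0, 0.012, 0.001, -0.002]
contact_force: [1.6, 12.9, 2.4]
grip_width: -0.0001
```

```bash
python3 - <<'E'
from plan import *
from plant import *
o=observe();print(o["t"],o["ee_pos"],yaw(o),o["contact_force"])
s=capture("side");crop(s,(230,140,310,230),6.5,"pics/s11.png");np.savez("side11.npz",**s)
E
```

```text
10.5 [0.65564093 0.04523064 0.05285182] 0.024899501852451527 [ 1.62799057 12.8957863   2.36169594]
```

View pics/s11.png

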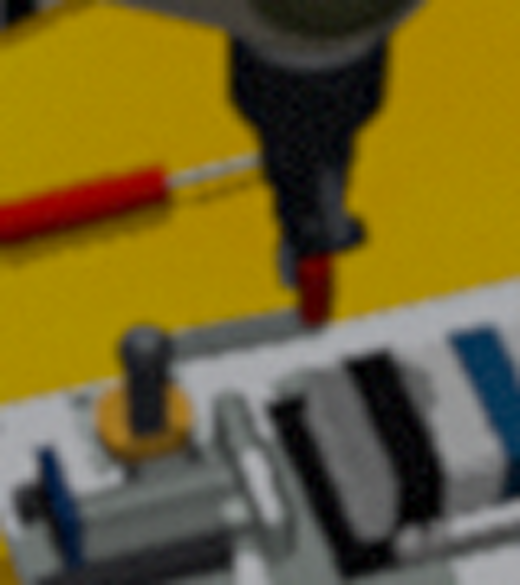

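```bash
python3 - <<'E'
from plan import *
s=load("side11.npz")
th=.0776;o=np.array([.64874,-.0274469]);R=np.array([[np.cos(th),-np.sin(th)],[np.sin(th),np.cos(th)]])
hsv=cv2.cvtColor(s["pixels"],cv2.COLOR_RGB2HSV);h,sa,v=cv2.split(hsv)
m=((h<6)|(h>174))&(sa>130)&(v>40)
k,l,st,ce=cv2.connectedComponentsWithStats(m.astype(np.uint8))
for i in range(1,k):
    if st[i,4]>8 and 150<ce[i][1]<200 and 260<ce[i][0]<300:
        print(ce[i],st[i]); 
        for z in(.102,):print((R.T@(ray(s,*ce[i],z)[:2]-o)))
hub=(230+146/6.5,140+333/6.5); print(hub,R.T@(ray(s,*hub,.089)[:2]-o))
s0=load("side0.npz");print(R.T@(ray(s0,210+231/5.5,165+143/5.5,.089)[:2]-o), "knob0 side", R.T@(ray(s0,224.7,191.8,.102)[:2]-o))
E
```

```text
[277.7027027 183.7027027] [276 179   4  11  37]
[0.0112635  0.05035515]
(252.46153846153845, 191.23076923076923) [-0.07020547  0.05619474]
[-0.07128449  0.05756891] knob0 side [-0.15590637  0.06995766]
```

Call:
play_rows(motion=[{"ax": 0, "ay": 0, "az": 0, "x": 0, "y": -1, "z": 0, "jaw": 0}, {"ax": 0, "ay": 0, "az": 0, "x": 0, "y": -2, "z": 0, "jaw": 0}, {"ax": 0, "ay": 0, "az": 0, "x": 0, "y": -2.2, "z": -2, "jaw": 0}, {"ax": 0, "ay": 0, "az": 0, "x": 0, "y": -2.2, "z": -5, "jaw": 0}, {"ax": 0, "ay": 0, "az": 0, "x": 0, "y": -2, "z": -8, "jaw": 0}, {"ax": 0, "ay": 0, "az": 0, "x": -2, "y": -1.5, "z": -9.5, "jaw": 0}, {"ax": 0, "ay": 0, "az": 0, "x": -5, "y": 0, "z": -9.5, "jaw": 0}, {"ax": 0, "ay": 0, "az": -0.02, "x": -8, "y": 2, "z": -9.5, "jaw": 0}, {"ax": 0, "ay": 0, "az": -0.03, "x": -11, "y": 4, "z": -9.5, "jaw": 0}, {"ax": 0, "ay": 0, "az": -0.05, "x": -14, "y": 6, "z": -9.5, "jaw": 0}, {"ax": 0, "ay": 0, "az": -0.05, "x": -17, "y": 7.5, "z": -9.5, "jaw": 0}, {"ax": 0, "ay": 0, "az": -0.05, "x": -18.3, "y": 8, "z": -9, "jaw": 0}, {"ax": 0, "ay": 0, "az": -0.05, "x": -18.3, "y": 8, "z": -9, "jaw": 0}])

```text
t: 11.63
ee_pos: [0.4721, -0.042, 0.1422]
tool_rot: [0.999, 0.036, -0.001, 0.0]
contact_force: [-0.1, -0.1, 0.1]
grip_width: -0.0002
```

```bash
python3 - <<'E'
from plan import *
from plant import *
th=.0776;og=np.array([.64874,-.0274469]);R=np.array([[np.cos(th),-np.sin(th)],[np.sin(th),np.cos(th)]])
o=observe();print(o["t"],o["ee_pos"],yaw(o),o["contact_force"],R.T@(o["ee_pos"][:2]-og))
s=capture("side");crop(s,(200,140,310,245),5.5,"pics/s12.png");np.savez("side12.npz",**s)
t=capture("top");crop(t,(220,95,325,250),3.8,"pics/t12.png");np.savez("top12.npz",**t)
for n,c in(("t",t),("s",s)):
    h,sa,v=cv2.split(cv2.cvtColor(c["pixels"],cv2.COLOR_RGB2HSV))
    for cn,m in (("red",((h<6)|(h>174))&(sa>130)&(v>40)),("blue",(h>95)&(h<125)&(sa>60)&(v>30))):
        k,l,st,ce=cv2.connectedComponentsWithStats(m.astype(np.uint8))
        for i in range(1,k):
            if st[i,4]>8 and 120<ce[i][1]<270 and 230<ce[i][0]<300: print(n,cn,ce[i].round(1),st[i],R.T@(ray(c,*ce[i],.102 if cn=="red" else .065)[:2]-og))
E
```

```text
11.6333 [ 0.47206726 -0.04199597  0.14223597] 0.07212005837553126 [-0.11890821 -0.11907048  0.06066328] [-0.17726894 -0.00080923]
t red [253.7 152.6] [251 149   7   8  43] [0.01425828 0.05390553]
t blue [268.5 127.4] [254 123  30  10 248] [0.08895022 0.00460922]
s red [241.1 171.4] [228 167  28  10 127] [-0.0823519  0.1379388]
s red [278.  183.8] [276 179   5  11  34] [0.01188728 0.04960781]
s blue [242.3 128. ] [236 120  12  18  98] [-0.00573147  0.37970822]
s blue [239.1 217.8] [236 209   7  19  67] [-0.13577032 -0.01362329]
```

View pics/s12.png

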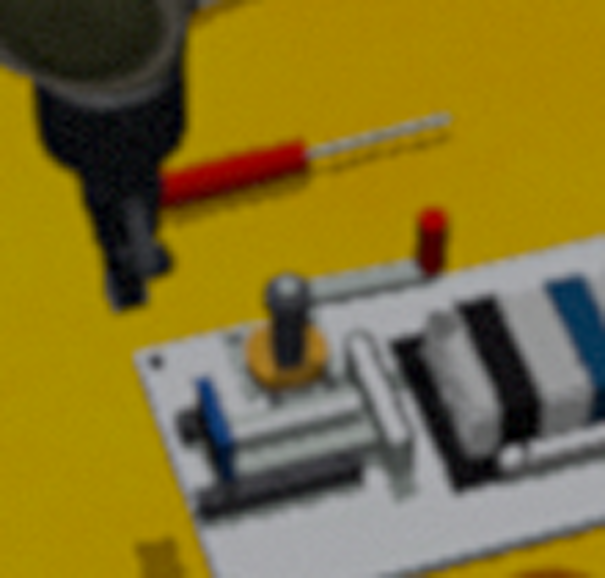

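View pics/t12.png

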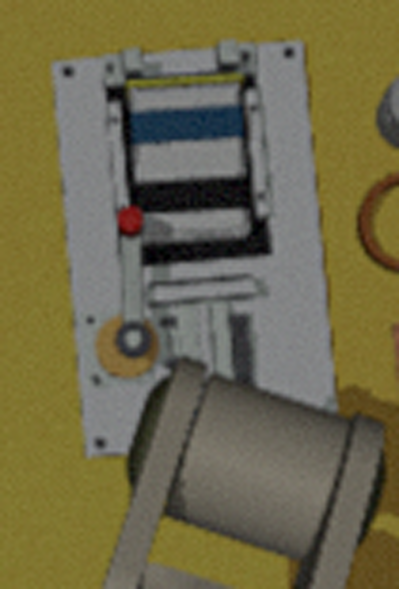

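Call:
play_rows(motion=[{"ax": 0, "ay": 0, "az": 0, "x": 0, "y": -0.2, "z": 3, "jaw": 0}, {"ax": 0, "ay": 0, "az": 0, "x": 0, "y": -0.2, "z": 6, "jaw": 0}, {"ax": 0, "ay": 0, "az": 0, "x": 0, "y": -0.2, "z": 9, "jaw": 0}, {"ax": 0, "ay": 0, "az": 0, "x": 0, "y": -0.2, "z": 11.5, "jaw": 0}, {"ax": 0, "ay": 0, "az": 0, "x": 0, "y": -0.2, "z": 13, "jaw": 0}, {"ax": 0, "ay": 0, "az": 0, "x": 0, "y": -0.2, "z": 13.5, "jaw": 0}, {"ax": 0, "ay": 0, "az": 0, "x": 0, "y": -0.2, "z": 13.5, "jaw": 0}])

```text
t: 12.32
ee_pos: [0.4745, -0.0386, 0.0066]
tool_rot: [0.999, 0.037, -0.001, -0.0]
contact_force: [1.0, -0.8, 0.2]
grip_width: -0.0001
```

```bash
cat >>plan.py <<'E'
th=.0776;og=np.array([.64874,-.0274469]);RF=np.array([[np.cos(th),-np.sin(th)],[np.sin(th),np.cos(th)]])
fx=lambda p:RF.T@(np.array(p)[:2]-og)
E
python3 - <<'E'
from plan import *
from plant import *
o=observe();print(o["t"],o["ee_pos"],yaw(o),o["contact_force"],fx(o["ee_pos"]))
s=capture("side");crop(s,(200,140,310,245),5.5,"pics/s13.png");np.savez("side13.npz",**s)
E
```

```text
12.3167 [ 0.47450606 -0.03864696  0.0065906 ] 0.0747513398934868 [ 0.98530193 -0.82315512  0.16414731] [-0.17457786  0.00234063]
```

View pics/s13.png

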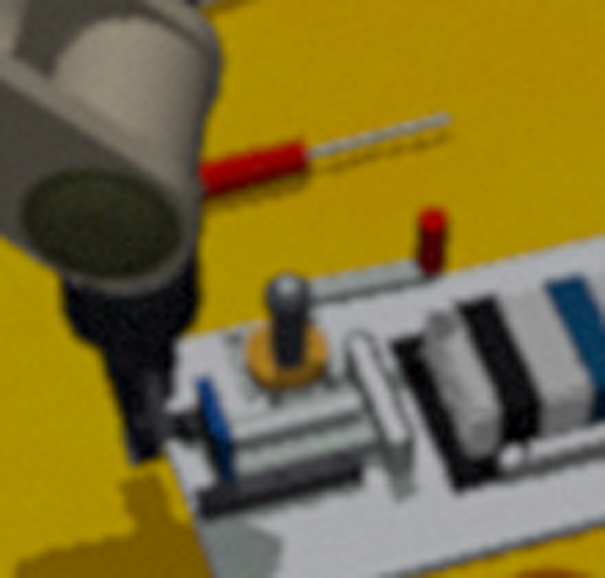

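Call:
play_rows(motion=[{"ax": 0, "ay": 0, "az": 0, "x": 0.8, "y": 0, "z": 0, "jaw": 0}, {"ax": 0, "ay": 0, "az": 0, "x": 1.5, "y": 0, "z": 0, "jaw": 0}, {"ax": 0, "ay": 0, "az": 0, "x": 1.8, "y": 0, "z": 0, "jaw": 0}, {"ax": 0, "ay": 0, "az": 0, "x": 2, "y": 0, "z": 0, "jaw": 0}, {"ax": 0, "ay": 0, "az": 0, "x": 2.2, "y": 0, "z": 0, "jaw": 0}, {"ax": 0, "ay": 0, "az": 0, "x": 2.4, "y": 0, "z": 0, "jaw": 0}, {"ax": 0, "ay": 0, "az": 0, "x": 2.6, "y": 0, "z": 0, "jaw": 0}])

```text
t: 12.95
ee_pos: [0.5003, -0.0373, 0.0076]
tool_rot: [0.999, 0.037, -0.0, -0.0]
contact_force: [-0.2, -0.9, 0.9]
grip_width: -0.0001
```

Call:
play_rows(motion=[{"ax": 0, "ay": 0, "az": 0, "x": 0.2, "y": 0, "z": 0, "jaw": 0}, {"ax": 0, "ay": 0, "az": 0, "x": 0.4, "y": 0, "z": 0, "jaw": 0}, {"ax": 0, "ay": 0, "az": 0, "x": 0.6, "y": 0, "z": 0, "jaw": 0}])

```text
t: 13.2
ee_pos: [0.5058, -0.0368, 0.0075]
tool_rot: [0.999, 0.037, -0.001, -0.0]
contact_force: [-3.9, 0.2, 2.2]
grip_width: -0.0002
```

```bash
python3 - <<'E'
from plan import *
from plant import *
o=observe();print(o["t"],o["ee_pos"],yaw(o),o["contact_force"],fx(o["ee_pos"]))
s=capture("side");crop(s,(200,140,310,245),5.5,"pics/s14.png")
E
```

```text
13.2 [ 0.50584833 -0.03678179  0.00748275] 0.07382348801574927 [-3.91333944  0.21633629  2.15146439] [-0.14318532  0.00177047]
```

View pics/s14.png

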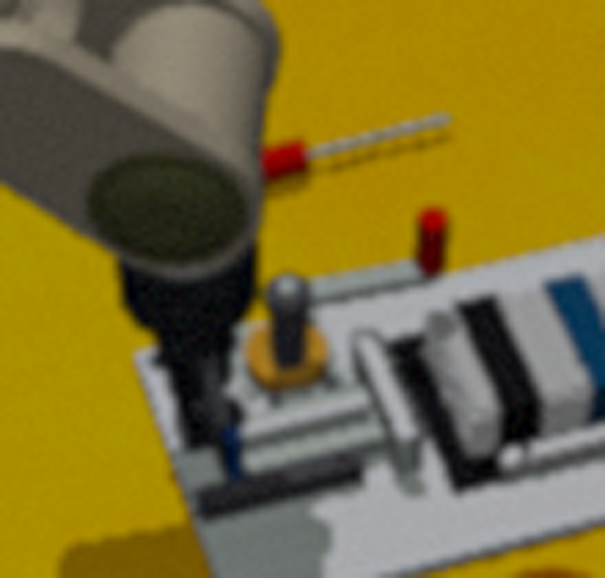

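Call:
play_rows(motion=[{"ax": 0, "ay": 0, "az": 0, "x": 0.2, "y": 0, "z": 0, "jaw": 0}, {"ax": 0, "ay": 0, "az": 0, "x": 0.4, "y": 0, "z": 0, "jaw": 0}, {"ax": 0, "ay": 0, "az": 0, "x": 0.6, "y": 0, "z": 0, "jaw": 0}, {"ax": 0, "ay": 0, "az": 0, "x": 0.8, "y": 0, "z": 0, "jaw": 0}, {"ax": 0, "ay": 0, "az": 0, "x": 1.0, "y": 0, "z": 0, "jaw": 0}, {"ax": 0, "ay": 0, "az": 0, "x": 1.2, "y": 0, "z": 0, "jaw": 0}, {"ax": 0, "ay": 0, "az": 0, "x": 1.4, "y": 0, "z": 0, "jaw": 0}])

```text
t: 13.83
ee_pos: [0.5202, -0.0357, 0.0074]
tool_rot: [0.999, 0.037, -0.0, -0.0]
contact_force: [-3.3, 0.9, 0.2]
grip_width: -0.0002
```

Call:
play_rows(motion=[{"ax": 0, "ay": 0, "az": 0, "x": 0.2, "y": 0, "z": 0, "jaw": 0}, {"ax": 0, "ay": 0, "az": 0, "x": 0.4, "y": 0, "z": 0, "jaw": 0}, {"ax": 0, "ay": 0, "az": 0, "x": 0.6, "y": 0, "z": 0, "jaw": 0}, {"ax": 0, "ay": 0, "az": 0, "x": 0.8, "y": 0, "z": 0, "jaw": 0}])

```text
t: 14.17
ee_pos: [0.5282, -0.0351, 0.0074]
tool_rot: [0.999, 0.037, -0.0, -0.0]
contact_force: [-3.7, 1.6, -0.7]
grip_width: 0.0003
```

```bash
python3 - <<'E'
from plan import *
from plant import *
o=observe();print(o["t"],o["ee_pos"],yaw(o),o["contact_force"],fx(o["ee_pos"]))
s=capture("side");crop(s,(230,150,340,250),5.5,"pics/s15.png")
t=capture("top");crop(t,(230,95,315,220),4.7,"pics/t15.png")
E
```

```text
14.1667 [ 0.52820077 -0.03510554  0.00742058] 0.07381246220510157 [-3.68844802  1.61541005 -0.69377869] [-0.1207702   0.00170887]
```

View pics/s15.png

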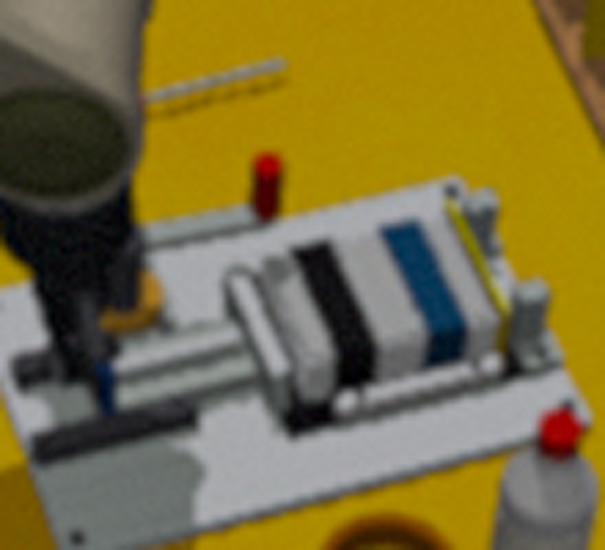

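View pics/t15.png

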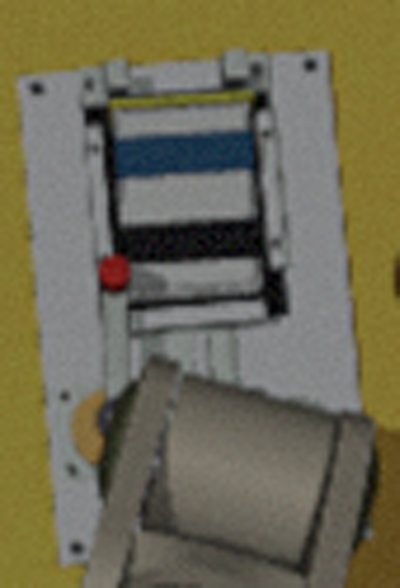

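Call:
play_rows(motion=[{"ax": 0, "ay": 0, "az": 0, "x": 0.15, "y": 0, "z": 0, "jaw": 0}, {"ax": 0, "ay": 0, "az": 0, "x": 0.3, "y": 0, "z": 0, "jaw": 0}, {"ax": 0, "ay": 0, "az": 0, "x": 0.45, "y": 0, "z": 0, "jaw": 0}, {"ax": 0, "ay": 0, "az": 0, "x": 0.6, "y": 0, "z": 0, "jaw": 0}])

```text
t: 14.6
ee_pos: [0.5341, -0.0348, 0.0075]
tool_rot: [0.999, 0.037, -0.0, 0.0]
contact_force: [-3.9, 0.3, 0.5]
grip_width: -0.0
```

Call:
play_rows(motion=[{"ax": 0, "ay": 0, "az": 0, "x": 0.15, "y": 0, "z": 0, "jaw": 0}, {"ax": 0, "ay": 0, "az": 0, "x": 0.3, "y": 0, "z": 0, "jaw": 0}, {"ax": 0, "ay": 0, "az": 0, "x": 0.4, "y": 0, "z": 0, "jaw": 0}])

```text
t: 14.85
ee_pos: [0.5375, -0.0345, 0.0075]
tool_rot: [0.999, 0.037, -0.001, -0.0]
contact_force: [-8.3, -1.4, 4.0]
grip_width: -0.0001
```

```bash
python3 - <<'E'
from plan import *
from plant import *
o=observe();print(o["t"],o["ee_pos"],yaw(o),o["contact_force"],fx(o["ee_pos"]))
t=capture("top");crop(t,(240,95,300,175),7,"pics/t16.png")
E
```

```text
14.85 [ 0.53748611 -0.03450713  0.00748497] 0.07397599517677816 [-8.3431962  -1.38540493  4.04422982] [-0.11146641  0.00158566]
```

View pics/t16.png

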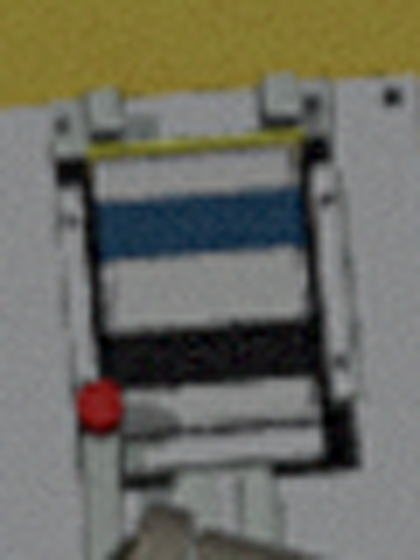

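Call:
play_rows(motion=[{"ax": 0, "ay": 0, "az": 0, "x": 0.1, "y": 0, "z": 0, "jaw": 0}, {"ax": 0, "ay": 0, "az": 0, "x": 0.2, "y": 0, "z": 0, "jaw": 0}, {"ax": 0, "ay": 0, "az": 0, "x": 0.3, "y": 0, "z": 0, "jaw": 0}])

```text
t: 15.15
ee_pos: [0.5402, -0.0343, 0.0075]
tool_rot: [0.999, 0.037, -0.001, -0.0]
contact_force: [-8.8, -0.8, 5.4]
grip_width: 0.0001
```

Call:
play_rows(motion=[{"ax": 0, "ay": 0, "az": 0, "x": 0.1, "y": 0, "z": 0, "jaw": 0}, {"ax": 0, "ay": 0, "az": 0, "x": 0.2, "y": 0, "z": 0, "jaw": 0}, {"ax": 0, "ay": 0, "az": 0, "x": 0.3, "y": 0, "z": 0, "jaw": 0}])

```text
t: 15.4
ee_pos: [0.5432, -0.0341, 0.0075]
tool_rot: [0.999, 0.037, -0.001, -0.0]
contact_force: [-8.5, -0.2, 3.9]
grip_width: 0.0
```

```bash
python3 - <<'E'
from plan import *
from plant import *
o=observe();print(o["t"],o["ee_pos"],yaw(o),o["contact_force"],fx(o["ee_pos"]))
t=capture("top");crop(t,(240,95,300,175),7,"pics/t17.png")
E
```

```text
15.4 [ 0.54319644 -0.03406342  0.00748189] 0.0739598604737425 [-8.51200013 -0.21113268  3.92632293] [-0.10573886  0.00158535]
```

View pics/t17.png

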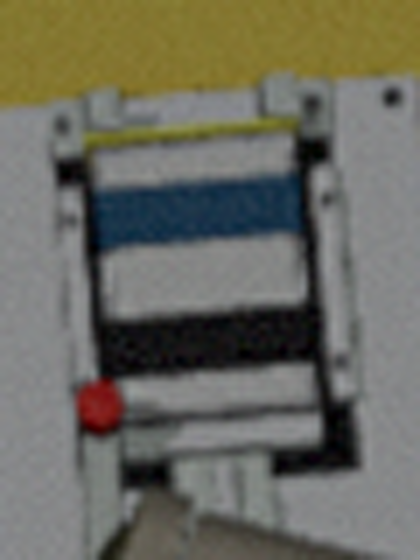

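Call:
play_rows(motion=[{"ax": 0, "ay": 0, "az": 0, "x": 0.1, "y": 0, "z": 0, "jaw": 0}, {"ax": 0, "ay": 0, "az": 0, "x": 0.2, "y": 0, "z": 0, "jaw": 0}])

```text
t: 15.62
ee_pos: [0.5432, -0.034, 0.0074]
tool_rot: [0.999, 0.037, -0.004, -0.0]
contact_force: [-24.6, -4.1, 15.4]
grip_width: 0.0001
```

Call:
play_rows(motion=[{"ax": 0, "ay": 0, "az": 0, "x": 0.1, "y": 0, "z": 0, "jaw": 0}, {"ax": 0, "ay": 0, "az": 0, "x": 0.2, "y": 0, "z": 0, "jaw": 0}])

```text
t: 15.78
ee_pos: [0.543, -0.0339, 0.0075]
tool_rot: [0.999, 0.038, -0.006, -0.0]
contact_force: [-36.6, -5.7, 23.9]
grip_width: -0.0002
```

Call:
play_rows(motion=[{"ax": 0, "ay": 0, "az": 0, "x": -0.3, "y": 0, "z": 0, "jaw": 0}, {"ax": 0, "ay": 0, "az": 0, "x": -0.3, "y": 0, "z": 0, "jaw": 0}])

```text
t: 15.95
ee_pos: [0.5434, -0.034, 0.0075]
tool_rot: [0.999, 0.037, -0.002, -0.0]
contact_force: [-13.6, -1.1, 6.0]
grip_width: 0.0002
```

```bash
python3 - <<'E'
from plan import *
from plant import *
o=observe();print(o["t"],o["ee_pos"],yaw(o),o["contact_force"],fx(o["ee_pos"]))
t=capture("top");crop(t,(240,95,300,175),7,"pics/t18.png");np.savez("top18.npz",**t)
s=capture("side");crop(s,(230,150,340,250),7,"pics/s18.png");np.savez("side18.npz",**s)
E
```

```text
15.95 [ 0.54335641 -0.03404221  0.00745385] 0.07403598501177651 [-13.6414441   -1.11977913   5.97134765] [-0.10557774  0.0015941 ]
```

View pics/t18.png

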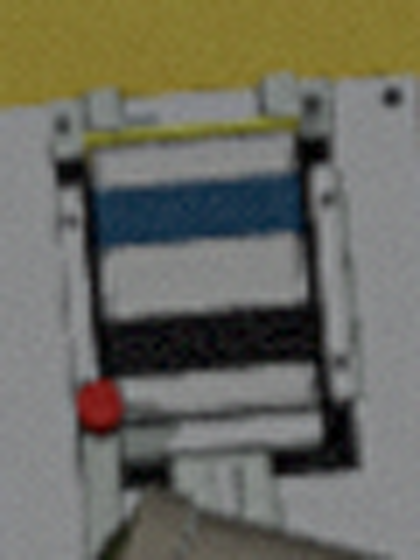

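View pics/s18.png

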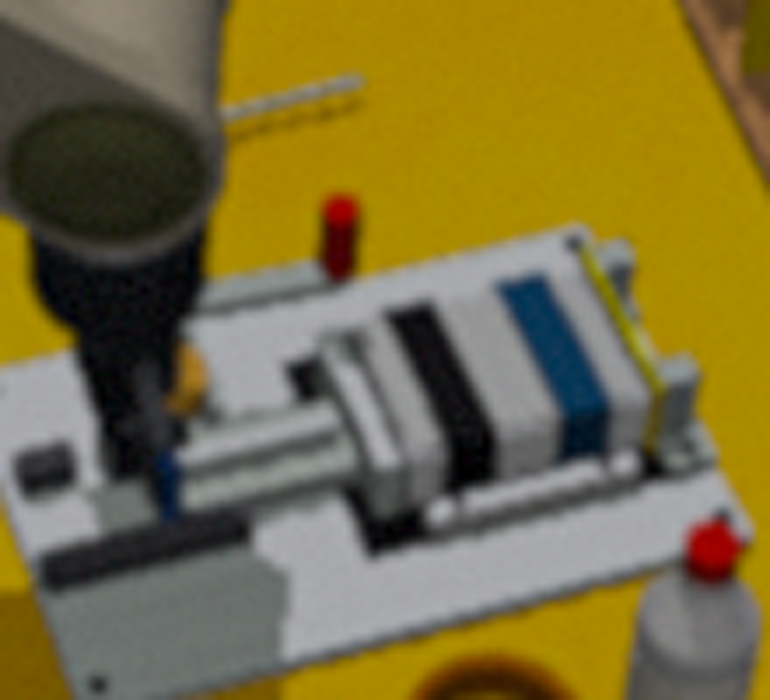

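```bash
python3 - <<'E'
from plan import *
for f in("top0.npz","top18.npz"):
    t=load(f)
    h,sa,v=cv2.split(cv2.cvtColor(t["pixels"],cv2.COLOR_RGB2HSV))
    m=np.zeros(h.shape,np.uint8);m[105:125,248:288]=((h>20)&(h<36)&(sa>110))[105:125,248:288]
    m[:, :]=m
    pts=[]
    for u in range(253,284):
        vs=np.where(m[112:125,u])[0]+112
        if len(vs): pts.append(fx(ray(t,u,vs.mean(),.058)))
    pts=np.array(pts)
    print(f,len(pts),np.polyfit(pts[:,1],pts[:,0],1),pts[:,0].min(),pts[:,0].max(),pts[:,1].min(),pts[:,1].max())
t=load("top18.npz")
# gray column profile at posts
g=cv2.cvtColor(t["pixels"],cv2.COLOR_RGB2GRAY)
for y in(.039,0,-.035):
    for x in np.arange(.12,.162,.003):
        u,v=proj(t,[*(RF@[x,y]+og),.06]); px=cv2.getRectSubPix(t["pixels"],(1,1),(u,v))[0,0]; print(y,round(x,3),px.tolist(),end=" ")
    print()
E
```

```text
top0.npz 31 [0.02074278 0.12441903] 0.12152350703395656 0.12608356329791146 -0.04113660824414321 0.046362235669384196
top18.npz 30 [-0.00400895  0.13182981] 0.1307435162939184 0.13282405001145026 -0.0391836150188346 0.04571079009408957
0.039 0.12 [135, 137, 137] 0.039 0.123 [130, 131, 133] 0.039 0.126 [107, 106, 106] 0.039 0.129 [94, 95, 57] 0.039 0.132 [107, 107, 44] 0.039 0.135 [102, 103, 81] 0.039 0.138 [121, 125, 121] 0.039 0.141 [124, 131, 125] 0.039 0.144 [125, 128, 128] 0.039 0.147 [123, 130, 129] 0.039 0.15 [127, 130, 122] 0.039 0.153 [128, 123, 87] 0.039 0.156 [132, 117, 49] 0.039 0.159 [133, 118, 47] 0.039 0.162 [131, 118, 47] 
0 0.12 [128, 129, 128] 0 0.123 [134, 131, 134] 0 0.126 [118, 119, 115] 0 0.129 [97, 94, 63] 0 0.132 [119, 117, 52] 0 0.135 [134, 136, 103] 0 0.138 [137, 137, 141] 0 0.141 [134, 136, 139] 0 0.144 [134, 136, 140] 0 0.147 [125, 123, 114] 0 0.15 [117, 105, 45] 0 0.153 [130, 118, 44] 0 0.156 [131, 116, 45] 0 0.159 [134, 120, 49] 0 0.162 [133, 120, 50] 
-0.035 0.12 [104, 102, 106] -0.035 0.123 [113, 116, 116] -0.035 0.126 [107, 107, 105] -0.035 0.129 [99, 96, 58] -0.035 0.132 [102, 101, 36] -0.035 0.135 [111, 113, 91] -0.035 0.138 [127, 133, 130] -0.035 0.141 [121, 128, 125] -0.035 0.144 [125, 131, 128] -0.035 0.147 [120, 125, 122] -0.035 0.15 [124, 128, 121] -0.035 0.153 [132, 128, 98] -0.035 0.156 [131, 117, 46] -0.035 0.159 [130, 118, 44] -0.035 0.162 [134, 122, 51]
```

Call:
play_rows(motion=[{"ax": 0, "ay": 0, "az": 0, "x": -0.8, "y": 0, "z": 0, "jaw": 0}, {"ax": 0, "ay": 0, "az": 0, "x": -2, "y": 0, "z": 0, "jaw": 0}, {"ax": 0, "ay": 0, "az": 0, "x": -3, "y": 0, "z": 0, "jaw": 0}, {"ax": 0, "ay": 0, "az": 0, "x": -3, "y": 0, "z": -2, "jaw": 0}, {"ax": 0, "ay": 0, "az": 0, "x": -3, "y": 0, "z": -5, "jaw": 0}, {"ax": 0, "ay": 0, "az": 0, "x": -3, "y": 0, "z": -8, "jaw": 0}, {"ax": 0, "ay": 0, "az": 0, "x": -3, "y": 0, "z": -11, "jaw": 0}, {"ax": 0, "ay": 0, "az": 0.02, "x": -1, "y": 0, "z": -13, "jaw": 0}, {"ax": 0, "ay": 0, "az": 0.04, "x": 2, "y": -0.4, "z": -14, "jaw": 0}, {"ax": 0, "ay": 0, "az": 0.06, "x": 5, "y": -0.8, "z": -14, "jaw": 0}, {"ax": 0, "ay": 0, "az": 0.06, "x": 8, "y": -1.2, "z": -14, "jaw": 0}, {"ax": 0, "ay": 0, "az": 0.06, "x": 10.5, "y": -1.3, "z": -14, "jaw": 0}, {"ax": 0, "ay": 0, "az": 0.06, "x": 11.3, "y": -1.3, "z": -14, "jaw": 0}, {"ax": 0, "ay": 0, "az": 0.06, "x": 11.3, "y": -1.3, "z": -14, "jaw": 0}, {"ax": 0, "ay": 0, "az": 0.06, "x": 11.3, "y": -1.3, "z": -14, "jaw": 0}])

```text
t: 17.3
ee_pos: [0.6568, -0.0127, 0.1472]
tool_rot: [1.0, 0.007, 0.0, 0.0]
contact_force: [0.3, 0.0, -0.3]
grip_width: -0.0001
```

```bash
python3 - <<'E'
from plan import *
from plant import *
o=observe();print(o["t"],o["ee_pos"],yaw(o),o["contact_force"],fx(o["ee_pos"]))
s=capture("side");crop(s,(220,140,345,250),5.5,"pics/s19.png");np.savez("side19.npz",**s)
E
```

```text
17.3 [ 0.65684418 -0.01270169  0.1472471 ] 0.01391645051116815 [ 0.27913779  0.03779596 -0.26629881] [0.00922288 0.01407259]
```

View pics/s19.png

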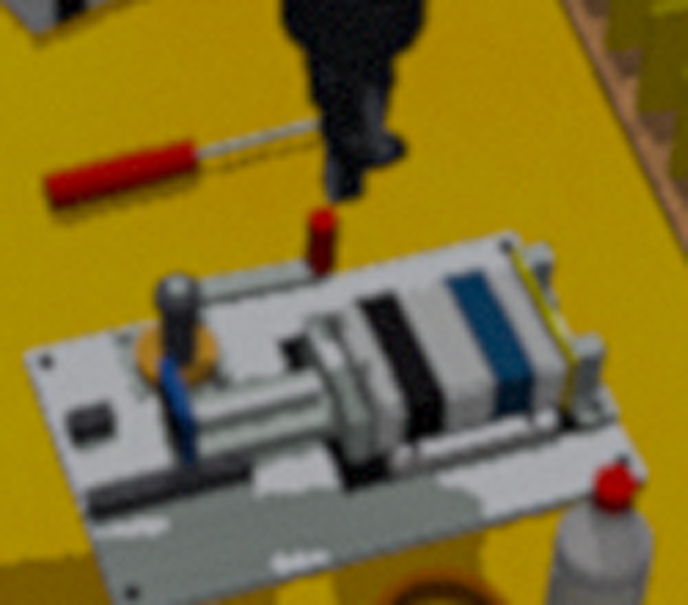

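Call:
play_rows(motion=[{"ax": 0, "ay": 0, "az": 0, "x": 0, "y": 0, "z": 3, "jaw": 0}, {"ax": 0, "ay": 0, "az": 0, "x": 0, "y": 0, "z": 6, "jaw": 0}, {"ax": 0, "ay": 0, "az": 0, "x": 0, "y": 0, "z": 8, "jaw": 0}, {"ax": 0, "ay": 0, "az": 0, "x": 0, "y": 0, "z": 9.2, "jaw": 0}, {"ax": 0, "ay": 0, "az": 0, "x": 0, "y": 0, "z": 9.2, "jaw": 0}])

```text
t: 17.77
ee_pos: [0.6552, -0.0126, 0.0534]
tool_rot: [1.0, 0.007, -0.002, -0.0]
contact_force: [0.4, -0.1, -0.6]
grip_width: 0.0003
```

```bash
python3 - <<'E'
from plan import *
from plant import *
o=observe();print(o["t"],o["ee_pos"],yaw(o),o["contact_force"],fx(o["ee_pos"]))
cur=np.r_[.657,-.0127,.0139]
show(rows(cur,[pose(.0,-.032),pose(.0,-.027)]+[pose(p,-.0245) for p in np.linspace(.0,1.05,18)]))
s=capture("side");crop(s,(220,140,345,250),5.5,"pics/s20.png")
E
```

```text
17.7667 [ 0.65516449 -0.01264969  0.0534367 ] 0.013417637368362741 [ 0.4046125  -0.07728256 -0.56380862] [0.00755227 0.01425464]
[{"ax": 0, "ay": 0, "az": 0.01, "x": -0.0, "y": -0.6, "z": 0, "jaw": 0}, {"ax": 0, "ay": 0, "az": 0.01, "x": -0.0, "y": -1.1, "z": 0, "jaw": 0}, {"ax": 0, "ay": 0, "az": 0.01, "x": -0.0, "y": -1.3, "z": 0, "jaw": 0}, {"ax": 0, "ay": 0, "az": -0.05, "x": 0.1, "y": -1.9, "z": 0, "jaw": 0}, {"ax": 0, "ay": 0, "az": -0.11, "x": 0.2, "y": -2.4, "z": 0, "jaw": 0}, {"ax": 0, "ay": 0, "az": -0.17, "x": 0.3, "y": -2.9, "z": 0, "jaw": 0}, {"ax": 0, "ay": 0, "az": -0.23, "x": 0.3, "y": -3.5, "z": 0, "jaw": 0}, {"ax": 0, "ay": 0, "az": -0.29, "x": 0.3, "y": -4.0, "z": 0, "jaw": 0}, {"ax": 0, "ay": 0, "az": -0.36, "x": 0.3, "y": -4.6, "z": 0, "jaw": 0}, {"ax": 0, "ay": 0, "az": -0.42, "x": 0.3, "y": -5.1, "z": 0, "jaw": 0}, {"ax": 0, "ay": 0, "az": -0.48, "x": 0.2, "y": -5.7, "z": 0, "jaw": 0}, {"ax": 0, "ay": 0, "az": -0.54, "x": 0.0, "y": -6.2, "z": 0, "jaw": 0}, {"ax": 0, "ay": 0, "az": -0.6, "x": -0.1, "y": -6.7, "z": 0, "jaw": 0}, {"ax": 0, "ay": 0, "az": -0.67, "x": -0.3, "y": -7.2, "z": 0, "jaw": 0}, {"ax": 0, "ay": 0, "az": -0.73, "x": -0.5, "y": -7.7, "z": 0, "jaw": 0}, {"ax": 0, "ay": 0, "az": -0.79, "x": -0.8, "y": -8.2, "z": 0, "jaw": 0}, {"ax": 0, "ay": 0, "az": -0.85, "x": -1.0, "y": -8.7, "z": 0, "jaw": 0}, {"ax": 0, "ay": 0, "az": -0.91, "x": -1.4, "y": -9.1, "z": 0, "jaw": 0}, {"ax": 0, "ay": 0, "az": -0.97, "x": -1.7, "y": -9.6, "z": 0, "jaw": 0}, {"ax": 0, "ay": 0, "az": -1.04, "x": -2.1, "y": -10.0, "z": 0, "jaw": 0}]
```

View pics/s20.png

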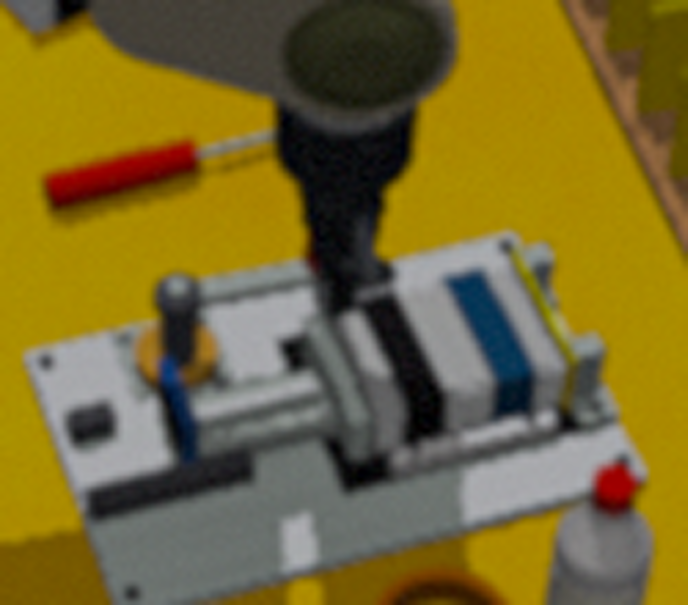

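Call:
play_rows(motion=[{"ax": 0, "ay": 0, "az": 0.01, "x": 0, "y": -0.6, "z": 0, "jaw": 0}, {"ax": 0, "ay": 0, "az": 0.01, "x": 0, "y": -1.1, "z": 0, "jaw": 0}, {"ax": 0, "ay": 0, "az": 0.01, "x": 0, "y": -1.3, "z": 0, "jaw": 0}, {"ax": 0, "ay": 0, "az": -0.05, "x": 0.1, "y": -1.9, "z": 0, "jaw": 0}, {"ax": 0, "ay": 0, "az": -0.11, "x": 0.2, "y": -2.4, "z": 0, "jaw": 0}, {"ax": 0, "ay": 0, "az": -0.17, "x": 0.3, "y": -2.9, "z": 0, "jaw": 0}, {"ax": 0, "ay": 0, "az": -0.23, "x": 0.3, "y": -3.5, "z": 0, "jaw": 0}])

```text
t: 18.4
ee_pos: [0.66, 0.0225, 0.0566]
tool_rot: [0.992, 0.123, 0.001, 0.001]
contact_force: [0.8, -1.4, 0.8]
grip_width: 0.0001
```

```bash
python3 - <<'E'
from plan import *
from plant import *
o=observe();print(o["t"],o["ee_pos"],yaw(o),o["contact_force"],fx(o["ee_pos"]))
cur=adv(np.r_[.657,-.0127,.0139],.3,-3.5,-.23);print(cur)
show(rows(cur,[pose(p,-.0245) for p in np.linspace(.30,1.44,19)]))
s=capture("side");crop(s,(220,140,345,250),5.5,"pics/s21.png")
E
```

```text
18.4 [0.66002456 0.02246211 0.05662125] 0.2468829394937064 [ 0.76429436 -1.39236133  0.8409768 ] [0.01511965 0.04888401]
[0.65951323 0.02233832 0.2439    ]
[{"ax": 0, "ay": 0, "az": -0.06, "x": 0.2, "y": -0.4, "z": 0, "jaw": 0}, {"ax": 0, "ay": 0, "az": -0.12, "x": 0.3, "y": -1.0, "z": 0, "jaw": 0}, {"ax": 0, "ay": 0, "az": -0.18, "x": 0.3, "y": -1.5, "z": 0, "jaw": 0}, {"ax": 0, "ay": 0, "az": -0.25, "x": 0.4, "y": -2.1, "z": 0, "jaw": 0}, {"ax": 0, "ay": 0, "az": -0.31, "x": 0.4, "y": -2.7, "z": 0, "jaw": 0}, {"ax": 0, "ay": 0, "az": -0.37, "x": 0.3, "y": -3.2, "z": 0, "jaw": 0}, {"ax": 0, "ay": 0, "az": -0.44, "x": 0.3, "y": -3.8, "z": 0, "jaw": 0}, {"ax": 0, "ay": 0, "az": -0.5, "x": 0.2, "y": -4.3, "z": 0, "jaw": 0}, {"ax": 0, "ay": 0, "az": -0.56, "x": 0.0, "y": -4.9, "z": 0, "jaw": 0}, {"ax": 0, "ay": 0, "az": -0.63, "x": -0.1, "y": -5.4, "z": 0, "jaw": 0}, {"ax": 0, "ay": 0, "az": -0.69, "x": -0.4, "y": -5.9, "z": 0, "jaw": 0}, {"ax": 0, "ay": 0, "az": -0.75, "x": -0.6, "y": -6.4, "z": 0, "jaw": 0}, {"ax": 0, "ay": 0, "az": -0.82, "x": -0.9, "y": -6.9, "z": 0, "jaw": 0}, {"ax": 0, "ay": 0, "az": -0.88, "x": -1.2, "y": -7.4, "z": 0, "jaw": 0}, {"ax": 0, "ay": 0, "az": -0.94, "x": -1.5, "y": -7.8, "z": 0, "jaw": 0}, {"ax": 0, "ay": 0, "az": -1.01, "x": -1.9, "y": -8.3, "z": 0, "jaw": 0}, {"ax": 0, "ay": 0, "az": -1.07, "x": -2.2, "y": -8.7, "z": 0, "jaw": 0}, {"ax": 0, "ay": 0, "az": -1.13, "x": -2.6, "y": -9.1, "z": 0, "jaw": 0}, {"ax": 0, "ay": 0, "az": -1.2, "x": -3.1, "y": -9.4, "z": 0, "jaw": 0}]
```

View pics/s21.png

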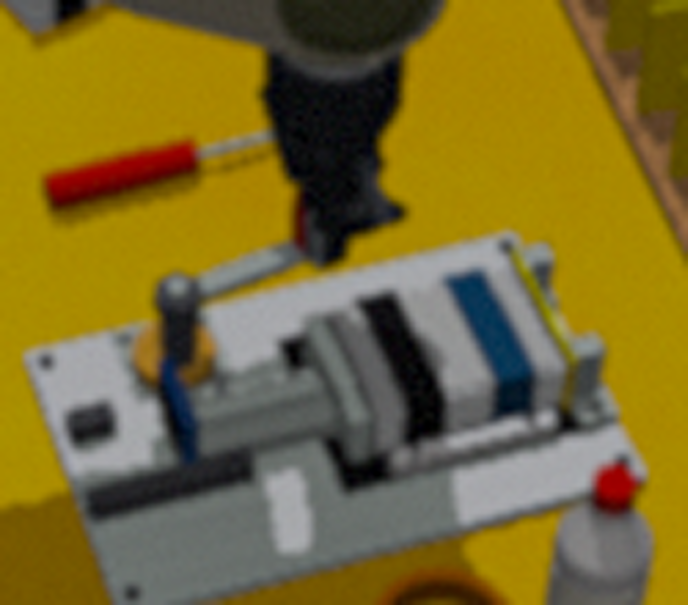

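Call:
play_rows(motion=[{"ax": 0, "ay": 0, "az": -0.06, "x": 0.2, "y": -0.4, "z": 0.1, "jaw": 0}, {"ax": 0, "ay": 0, "az": -0.12, "x": 0.3, "y": -1.0, "z": 0.2, "jaw": 0}, {"ax": 0, "ay": 0, "az": -0.18, "x": 0.3, "y": -1.5, "z": 0.2, "jaw": 0}, {"ax": 0, "ay": 0, "az": -0.25, "x": 0.4, "y": -2.1, "z": 0.2, "jaw": 0}, {"ax": 0, "ay": 0, "az": -0.31, "x": 0.4, "y": -2.7, "z": 0.2, "jaw": 0}, {"ax": 0, "ay": 0, "az": -0.37, "x": 0.3, "y": -3.2, "z": 0.2, "jaw": 0}, {"ax": 0, "ay": 0, "az": -0.44, "x": 0.3, "y": -3.8, "z": 0.2, "jaw": 0}, {"ax": 0, "ay": 0, "az": -0.5, "x": 0.2, "y": -4.3, "z": 0.2, "jaw": 0}, {"ax": 0, "ay": 0, "az": -0.56, "x": 0.0, "y": -4.9, "z": 0.2, "jaw": 0}, {"ax": 0, "ay": 0, "az": -0.63, "x": -0.1, "y": -5.4, "z": 0.2, "jaw": 0}, {"ax": 0, "ay": 0, "az": -0.69, "x": -0.4, "y": -5.9, "z": 0.2, "jaw": 0}, {"ax": 0, "ay": 0, "az": -0.75, "x": -0.6, "y": -6.4, "z": 0.2, "jaw": 0}, {"ax": 0, "ay": 0, "az": -0.82, "x": -0.9, "y": -6.9, "z": 0.2, "jaw": 0}, {"ax": 0, "ay": 0, "az": -0.88, "x": -1.2, "y": -7.4, "z": 0.2, "jaw": 0}, {"ax": 0, "ay": 0, "az": -0.94, "x": -1.5, "y": -7.8, "z": 0.2, "jaw": 0}, {"ax": 0, "ay": 0, "az": -1.01, "x": -1.9, "y": -8.3, "z": 0.2, "jaw": 0}, {"ax": 0, "ay": 0, "az": -1.07, "x": -2.2, "y": -8.7, "z": 0.2, "jaw": 0}, {"ax": 0, "ay": 0, "az": -1.13, "x": -2.6, "y": -9.1, "z": 0.2, "jaw": 0}, {"ax": 0, "ay": 0, "az": -1.2, "x": -3.1, "y": -9.4, "z": 0.2, "jaw": 0}])

```text
t: 20.03
ee_pos: [0.607, 0.1065, 0.0544]
tool_rot: [0.75, 0.661, 0.001, 0.001]
contact_force: [1.1, 1.4, 0.4]
grip_width: -0.0001
```

```bash
python3 - <<'E'
from plan import *
from plant import *
o=observe();print(o["t"],o["ee_pos"],yaw(o),o["contact_force"],fx(o["ee_pos"]),o["joint_pos"])
cur=adv(np.r_[.6595,.0223,.2439],-3.1,-9.4,-1.2);print(cur)
show(rows(cur,[pose(p,-.0245) for p in np.linspace(1.50,2.64,19)]))
s=capture("side");crop(s,(210,130,345,250),5,"pics/s22.png")
E
```

```text
20.0333 [0.60702812 0.10646651 0.05441638] 1.4456041295218969 [1.13649139 1.35607812 0.36309983] [-0.0312051   0.13674401] [-1.62489724e-02  6.45020287e-01  1.37720707e+00  6.00413749e-05
  1.11701685e+00  1.08917328e-01]
[0.60671752 0.10603177 1.4439    ]
[{"ax": 0, "ay": 0, "az": -0.06, "x": 0.2, "y": -0.5, "z": 0, "jaw": 0}, {"ax": 0, "ay": 0, "az": -0.12, "x": 0.3, "y": -1.1, "z": 0, "jaw": 0}, {"ax": 0, "ay": 0, "az": -0.18, "x": 0.3, "y": -1.6, "z": 0, "jaw": 0}, {"ax": 0, "ay": 0, "az": -0.25, "x": 0.4, "y": -2.2, "z": 0, "jaw": 0}, {"ax": 0, "ay": 0, "az": -0.31, "x": 0.4, "y": -2.7, "z": 0, "jaw": 0}, {"ax": 0, "ay": 0, "az": -0.37, "x": 0.3, "y": -3.3, "z": 0, "jaw": 0}, {"ax": 0, "ay": 0, "az": -0.44, "x": 0.3, "y": -3.8, "z": 0, "jaw": 0}, {"ax": 0, "ay": 0, "az": -0.5, "x": 0.2, "y": -4.4, "z": 0, "jaw": 0}, {"ax": 0, "ay": 0, "az": -0.56, "x": 0.0, "y": -4.9, "z": 0, "jaw": 0}, {"ax": 0, "ay": 0, "az": -0.63, "x": -0.1, "y": -5.5, "z": 0, "jaw": 0}, {"ax": 0, "ay": 0, "az": -0.69, "x": -0.3, "y": -6.0, "z": 0, "jaw": 0}, {"ax": 0, "ay": 0, "az": -0.75, "x": -0.6, "y": -6.5, "z": 0, "jaw": 0}, {"ax": 0, "ay": 0, "az": -0.82, "x": -0.9, "y": -7.0, "z": 0, "jaw": 0}, {"ax": 0, "ay": 0, "az": -0.88, "x": -1.2, "y": -7.5, "z": 0, "jaw": 0}, {"ax": 0, "ay": 0, "az": -0.94, "x": -1.5, "y": -7.9, "z": 0, "jaw": 0}, {"ax": 0, "ay": 0, "az": -1.01, "x": -1.8, "y": -8.3, "z": 0, "jaw": 0}, {"ax": 0, "ay": 0, "az": -1.07, "x": -2.2, "y": -8.7, "z": 0, "jaw": 0}, {"ax": 0, "ay": 0, "az": -1.13, "x": -2.6, "y": -9.1, "z": 0, "jaw": 0}, {"ax": 0, "ay": 0, "az": -1.2, "x": -3.1, "y": -9.5, "z": 0, "jaw": 0}]
```

View pics/s22.png

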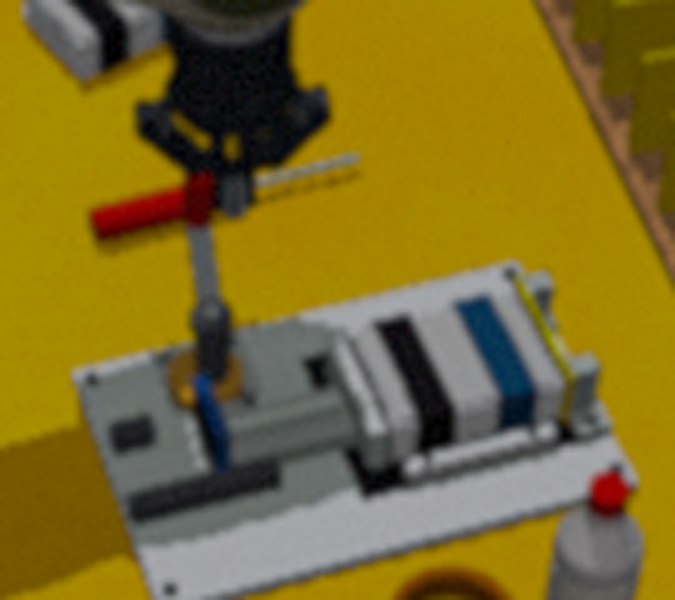

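Call:
play_rows(motion=[{"ax": 0, "ay": 0, "az": -0.06, "x": 0.2, "y": -0.5, "z": 0, "jaw": 0}, {"ax": 0, "ay": 0, "az": -0.12, "x": 0.3, "y": -1.1, "z": 0, "jaw": 0}, {"ax": 0, "ay": 0, "az": -0.18, "x": 0.3, "y": -1.6, "z": 0, "jaw": 0}, {"ax": 0, "ay": 0, "az": -0.25, "x": 0.4, "y": -2.2, "z": 0, "jaw": 0}, {"ax": 0, "ay": 0, "az": -0.31, "x": 0.4, "y": -2.7, "z": 0, "jaw": 0}, {"ax": 0, "ay": 0, "az": -0.37, "x": 0.3, "y": -3.3, "z": 0, "jaw": 0}, {"ax": 0, "ay": 0, "az": -0.44, "x": 0.3, "y": -3.8, "z": 0, "jaw": 0}, {"ax": 0, "ay": 0, "az": -0.5, "x": 0.2, "y": -4.4, "z": 0, "jaw": 0}, {"ax": 0, "ay": 0, "az": -0.56, "x": 0.0, "y": -4.9, "z": 0, "jaw": 0}, {"ax": 0, "ay": 0, "az": -0.63, "x": -0.1, "y": -5.5, "z": 0, "jaw": 0}, {"ax": 0, "ay": 0, "az": -0.69, "x": -0.3, "y": -6.0, "z": 0, "jaw": 0}, {"ax": 0, "ay": 0, "az": -0.75, "x": -0.6, "y": -6.5, "z": 0, "jaw": 0}, {"ax": 0, "ay": 0, "az": -0.82, "x": -0.9, "y": -7.0, "z": 0, "jaw": 0}, {"ax": 0, "ay": 0, "az": -0.88, "x": -1.2, "y": -7.5, "z": 0, "jaw": 0}, {"ax": 0, "ay": 0, "az": -0.94, "x": -1.5, "y": -7.9, "z": 0, "jaw": 0}, {"ax": 0, "ay": 0, "az": -1.01, "x": -1.8, "y": -8.3, "z": 0, "jaw": 0}, {"ax": 0, "ay": 0, "az": -1.07, "x": -2.2, "y": -8.7, "z": 0, "jaw": 0}, {"ax": 0, "ay": 0, "az": -1.13, "x": -2.6, "y": -9.1, "z": 0, "jaw": 0}, {"ax": 0, "ay": 0, "az": -1.2, "x": -3.1, "y": -9.5, "z": 0, "jaw": 0}])

```text
t: 21.67
ee_pos: [0.5091, 0.0891, 0.0544]
tool_rot: [0.246, 0.969, 0.002, 0.001]
contact_force: [3.2, 11.9, 0.5]
grip_width: 0.0003
```

```bash
python3 - <<'E'
from plan import *
from plant import *
o=observe();print(o["t"],o["ee_pos"],yaw(o),o["contact_force"],fx(o["ee_pos"]),o["joint_pos"])
cur=adv(np.r_[.60672,.10603,1.4439],-3.1,-9.5,-1.2);print(cur)
show(rows(cur,[pose(p,-.0245) for p in np.linspace(2.7,3.24,11)]))
s=capture("side");crop(s,(210,130,345,250),5,"pics/s23.png")
E
```

```text
21.6667 [0.50910859 0.08905408 0.05435438] 2.6438147170991866 [ 3.18643723 11.86695833  0.47026397] [-0.1301798   0.12697491] [-0.05556425  0.45481665  1.7013547   0.0037016   0.98265985 -1.13063442]
[0.50856061 0.08730208 2.6439    ]
[{"ax": 0, "ay": 0, "az": -0.06, "x": 0.1, "y": -0.5, "z": 0, "jaw": 0}, {"ax": 0, "ay": 0, "az": -0.11, "x": 0.2, "y": -1.0, "z": 0, "jaw": 0}, {"ax": 0, "ay": 0, "az": -0.16, "x": 0.3, "y": -1.4, "z": 0, "jaw": 0}, {"ax": 0, "ay": 0, "az": -0.22, "x": 0.3, "y": -1.9, "z": 0, "jaw": 0}, {"ax": 0, "ay": 0, "az": -0.27, "x": 0.4, "y": -2.4, "z": 0, "jaw": 0}, {"ax": 0, "ay": 0, "az": -0.33, "x": 0.3, "y": -2.9, "z": 0, "jaw": 0}, {"ax": 0, "ay": 0, "az": -0.38, "x": 0.3, "y": -3.3, "z": 0, "jaw": 0}, {"ax": 0, "ay": 0, "az": -0.43, "x": 0.2, "y": -3.8, "z": 0, "jaw": 0}, {"ax": 0, "ay": 0, "az": -0.49, "x": 0.2, "y": -4.3, "z": 0, "jaw": 0}, {"ax": 0, "ay": 0, "az": -0.54, "x": 0.1, "y": -4.7, "z": 0, "jaw": 0}, {"ax": 0, "ay": 0, "az": -0.6, "x": -0.1, "y": -5.2, "z": 0, "jaw": 0}]
```

View pics/s23.png

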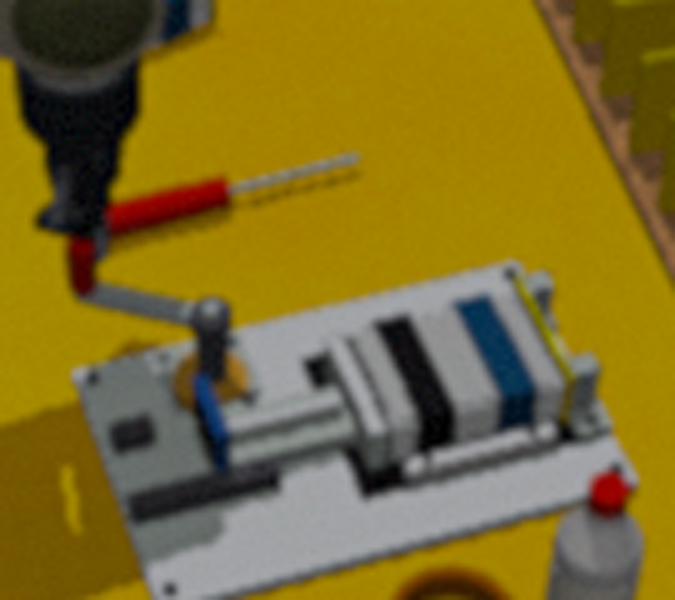

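Call:
play_rows(motion=[{"ax": 0, "ay": 0, "az": -0.06, "x": 0.1, "y": -0.5, "z": 0, "jaw": 0}, {"ax": 0, "ay": 0, "az": -0.11, "x": 0.2, "y": -1.0, "z": 0, "jaw": 0}, {"ax": 0, "ay": 0, "az": -0.16, "x": 0.3, "y": -1.4, "z": 0, "jaw": 0}, {"ax": 0, "ay": 0, "az": -0.22, "x": 0.3, "y": -1.9, "z": 0, "jaw": 0}, {"ax": 0, "ay": 0, "az": -0.27, "x": 0.4, "y": -2.4, "z": 0, "jaw": 0}, {"ax": 0, "ay": 0, "az": -0.33, "x": 0.3, "y": -2.9, "z": 0, "jaw": 0}, {"ax": 0, "ay": 0, "az": -0.38, "x": 0.3, "y": -3.3, "z": 0, "jaw": 0}, {"ax": 0, "ay": 0, "az": -0.43, "x": 0.2, "y": -3.8, "z": 0, "jaw": 0}])

```text
t: 22.38
ee_pos: [0.4883, 0.0567, 0.054]
tool_rot: [0.034, 0.999, 0.002, 0.0]
contact_force: [-0.3, 12.5, 2.2]
grip_width: -0.0001
```

```bash
python3 - <<'E'
from plan import *
from plant import *
o=observe();print(o["t"],o["ee_pos"],yaw(o),o["contact_force"],fx(o["ee_pos"]),o["joint_pos"])
s=capture("side");crop(s,(210,130,345,250),5,"pics/s24.png")
E
```

```text
22.3833 [0.48828301 0.05674737 0.05400131] 3.07350224349356 [-0.27266725 12.48120692  2.20730881] [-0.1534472   0.09637986] [-0.12504465  0.40984713  1.77448074  0.00381757  0.95742153 -1.62994836]
```

View pics/s24.png

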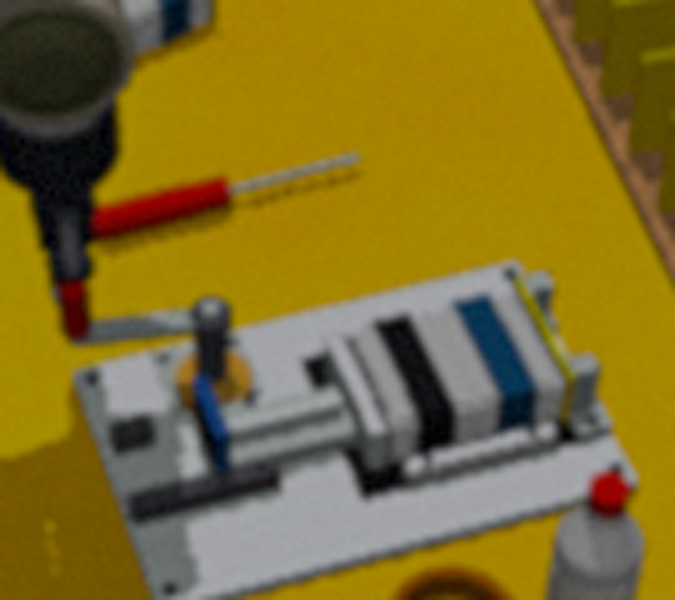

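Call:
play_rows(motion=[{"ax": 0, "ay": 0, "az": -0.03, "x": 0, "y": -0.3, "z": 0, "jaw": 0}, {"ax": 0, "ay": 0, "az": -0.06, "x": 0, "y": -0.5, "z": 0, "jaw": 0}, {"ax": 0, "ay": 0, "az": -0.08, "x": 0, "y": -0.7, "z": 0, "jaw": 0}, {"ax": 0, "ay": 0, "az": -0.1, "x": 0, "y": -0.9, "z": 0, "jaw": 0}, {"ax": 0, "ay": 0, "az": -0.1, "x": 0, "y": -0.9, "z": 0, "jaw": 0}])

```text
t: 22.85
ee_pos: [0.487, 0.0471, 0.0539]
tool_rot: [-0.015, 1.0, 0.001, -0.001]
contact_force: [-3.7, 5.5, 1.5]
grip_width: 0.0001
```

```bash
cat > meas.py <<'E'
from plan import *
from plant import *
def knob():
    o=observe();print(o["t"],o["ee_pos"].round(4),round(yaw(o),3),o["contact_force"].round(1))
    s=capture("side")
    h,sa,v=cv2.split(cv2.cvtColor(s["pixels"],cv2.COLOR_RGB2HSV));m=((h<6)|(h>174))&(sa>130)&(v>40)
    k,l,st,ce=cv2.connectedComponentsWithStats(m.astype(np.uint8))
    for i in range(1,k):
        if st[i,4]>8 and 175<ce[i][1]<215 and 215<ce[i][0]<240:
            p=fx(ray(s,*ce[i],.102)); print(ce[i],st[i],p,"cam~",np.arctan2(p[1]-.0575,-(p[0]+.0713)))
    return s
E
python3 -c "
from meas import *
s=knob();crop(s,(210,130,345,250),5,'pics/s25.png')"
```

```text
22.85 [0.487  0.0471 0.0539] -3.111 [-3.7  5.5  1.5]
[224.77272727 192.97727273] [222 188   6  12  44] [-0.15699426  0.06520877] cam~ 0.08971515190074286
```

View pics/s25.png

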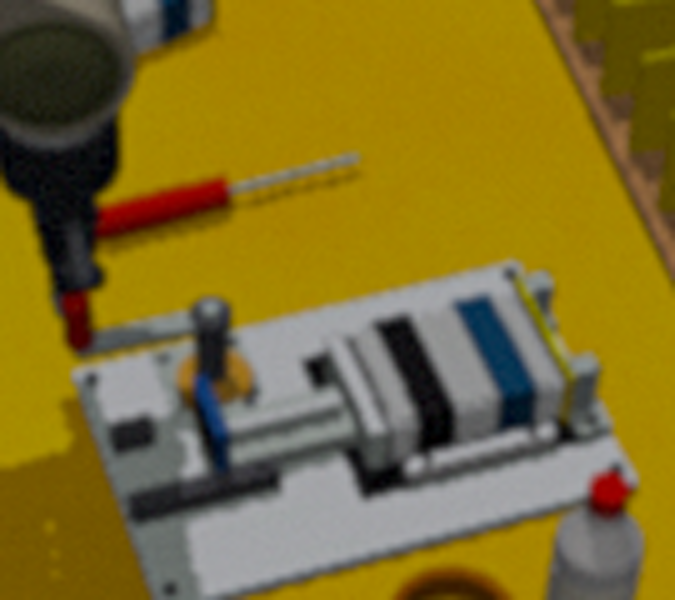

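Call:
play_rows(motion=[{"ax": 0, "ay": 0, "az": -0.02, "x": 0, "y": -0.2, "z": 0, "jaw": 0}, {"ax": 0, "ay": 0, "az": -0.03, "x": 0, "y": -0.4, "z": 0, "jaw": 0}, {"ax": 0, "ay": 0, "az": -0.05, "x": 0, "y": -0.5, "z": 0, "jaw": 0}, {"ax": 0, "ay": 0, "az": -0.05, "x": 0, "y": -0.5, "z": 0, "jaw": 0}])

```text
t: 23.23
ee_pos: [0.4865, 0.0427, 0.0537]
tool_rot: [-0.04, 0.999, 0.002, -0.002]
contact_force: [-7.1, 10.7, 4.3]
grip_width: -0.0002
```

```bash
python3 -c "
from meas import *
s=knob()"
```

```text
23.2333 [0.4865 0.0427 0.0537] -3.061 [-7.1 10.7  4.3]
[225.0952381  194.42857143] [223 189   6  12  42] [-0.15764714  0.05915755] cam~ 0.019193935690635856
```

Call:
play_rows(motion=[{"ax": 0, "ay": 0, "az": 0, "x": 0, "y": -0.15, "z": 0, "jaw": 0}, {"ax": 0, "ay": 0, "az": 0, "x": 0, "y": -0.2, "z": 0, "jaw": 0}, {"ax": 0, "ay": 0, "az": 0, "x": 0, "y": -0.2, "z": 0, "jaw": 0}])

```text
t: 23.53
ee_pos: [0.4863, 0.0416, 0.0537]
tool_rot: [-0.04, 0.999, 0.002, -0.002]
contact_force: [-7.6, 16.7, 6.4]
grip_width: 0.0001
```

```bash
python3 -c "
from meas import *
s=knob()"
```

```text
23.5333 [0.4863 0.0416 0.0537] -3.062 [-7.6 16.7  6.4]
[225.25641026 194.46153846] [223 189   6  12  39] [-0.15721156  0.05887152] cam~ 0.015963024511174335
```

Call:
play_rows(motion=[{"ax": 0, "ay": 0, "az": 0, "x": 0, "y": -0.1, "z": 0, "jaw": 0}, {"ax": 0, "ay": 0, "az": 0, "x": 0, "y": -0.2, "z": 0, "jaw": 0}, {"ax": 0, "ay": 0, "az": 0, "x": 0, "y": -0.2, "z": 0, "jaw": 0}])

```text
t: 23.83
ee_pos: [0.4867, 0.0398, 0.0538]
tool_rot: [-0.04, 0.999, 0.002, -0.002]
contact_force: [-7.5, 17.3, 7.6]
grip_width: -0.0001
```

```bash
python3 -c "
from meas import *
s=knob()"
```

```text
23.8333 [0.4867 0.0398 0.0538] -3.062 [-7.5 17.3  7.6]
[225.225 194.65 ] [223 190   5  11  40] [-0.15751071  0.0581592 ] cam~ 0.007646232507140569
```

Call:
play_rows(motion=[{"ax": 0, "ay": 0, "az": 0, "x": 0, "y": -0.1, "z": 0, "jaw": 0}, {"ax": 0, "ay": 0, "az": 0, "x": 0, "y": -0.2, "z": 0, "jaw": 0}, {"ax": 0, "ay": 0, "az": 0, "x": 0, "y": -0.2, "z": 0, "jaw": 0}])

```text
t: 24.13
ee_pos: [0.4864, 0.0387, 0.0537]
tool_rot: [-0.04, 0.999, 0.003, -0.002]
contact_force: [-9.2, 22.1, 8.3]
grip_width: -0.0002
```

```bash
python3 -c "
from meas import *
s=knob()"
```

```text
24.1333 [0.4864 0.0387 0.0537] -3.063 [-9.2 22.1  8.3]
[225.16216216 194.81081081] [223 190   5  11  37] [-0.15787122  0.05758664] cam~ 0.0010008050483612473
```

Call:
play_rows(motion=[{"ax": 0, "ay": 0, "az": 0, "x": 0, "y": -0.1, "z": 0, "jaw": 0}, {"ax": 0, "ay": 0, "az": 0, "x": 0, "y": -0.2, "z": 0, "jaw": 0}, {"ax": 0, "ay": 0, "az": 0, "x": 0, "y": -0.2, "z": 0, "jaw": 0}])

```text
t: 24.43
ee_pos: [0.4861, 0.0377, 0.0536]
tool_rot: [-0.039, 0.999, 0.004, -0.003]
contact_force: [-9.3, 29.3, 9.1]
grip_width: -0.0003
```

```bash
python3 -c "
from meas import *
s=knob();crop(s,(210,130,345,250),5,'pics/s26.png')"
```

```text
24.4333 [0.4861 0.0377 0.0536] -3.063 [-9.3 29.3  9.1]
[225.24324324 194.89189189] [223 190   6  11  37] [-0.15772307  0.05718901] cam~ -0.0035984831247236355
```

View pics/s26.png

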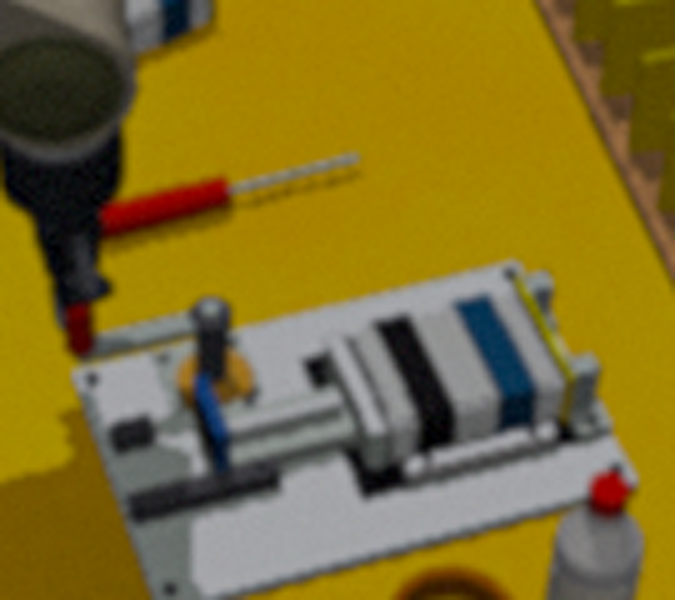

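Call:
play_rows(motion=[{"ax": 0, "ay": 0, "az": 0, "x": 0, "y": 0.6, "z": 0, "jaw": 0}, {"ax": 0, "ay": 0, "az": 0, "x": 0, "y": 1.5, "z": 0, "jaw": 0}, {"ax": 0, "ay": 0, "az": 0, "x": 0, "y": 2.5, "z": 0, "jaw": 0}, {"ax": 0, "ay": 0, "az": 0, "x": 0, "y": 3, "z": -1, "jaw": 0}, {"ax": 0, "ay": 0, "az": 0, "x": 0, "y": 3, "z": -4, "jaw": 0}, {"ax": 0, "ay": 0, "az": 0, "x": 0, "y": 3, "z": -7, "jaw": 0}, {"ax": 0, "ay": 0, "az": 0, "x": 0, "y": 3, "z": -10, "jaw": 0}, {"ax": 0, "ay": 0, "az": 0, "x": 3, "y": 3, "z": -12, "jaw": 0}, {"ax": 0, "ay": 0, "az": 0, "x": 6, "y": 3, "z": -12, "jaw": 0}, {"ax": 0, "ay": 0, "az": 0, "x": 9, "y": 3, "z": -12, "jaw": 0}, {"ax": 0, "ay": 0, "az": 0, "x": 12, "y": 3, "z": -12, "jaw": 0}, {"ax": 0, "ay": 0, "az": 0, "x": 12, "y": 3, "z": -12, "jaw": 0}])

```text
t: 25.48
ee_pos: [0.3629, 0.0533, 0.1742]
tool_rot: [-0.041, 0.999, -0.0, -0.0]
contact_force: [0.6, -0.2, -0.5]
grip_width: -0.0004
```

```bash
python3 - <<'E'
from meas import *
s=knob();crop(s,(210,150,345,265),5.5,'pics/s27.png')
t=capture("top");crop(t,(225,95,325,225),4.5,"pics/t27.png")
h,sa,v=cv2.split(cv2.cvtColor(t["pixels"],cv2.COLOR_RGB2HSV))
m=((h>20)&(h<36)&(sa>110))
pts=[]
for u in range(253,284):
    vs=np.where(m[112:125,u])[0]+112
    if len(vs): pts.append(fx(ray(t,u,vs.mean(),.058)))
pts=np.array(pts);print(len(pts),np.polyfit(pts[:,1],pts[:,0],1))
for cn,m in (("red",((h<6)|(h>174))&(sa>130)&(v>40)),("blue",(h>95)&(h<125)&(sa>60)&(v>30))):
    k,l,st,ce=cv2.connectedComponentsWithStats(m.astype(np.uint8))
    for i in range(1,k):
        if st[i,4]>8 and 150<ce[i][1]<270 and 230<ce[i][0]<300: print(cn,ce[i].round(1),st[i],fx(ray(t,*ce[i],.122 if cn=="red" else .065)))
E
```

```text
25.4833 [0.3629 0.0533 0.1742] -3.06 [ 0.6 -0.2 -0.5]
[225.42424242 194.75757576] [224 190   4  11  33] [-0.15704597  0.05754269] cam~ 0.000497915668954464
30 [0.00078128 0.13176498]
red [256.7 213.4] [254 211   6   6  29] [-0.15683719  0.06085111]
blue [274.7 189.2] [266 187  18   5  65] [-0.09128948  0.0030631 ]
```

View pics/s27.png

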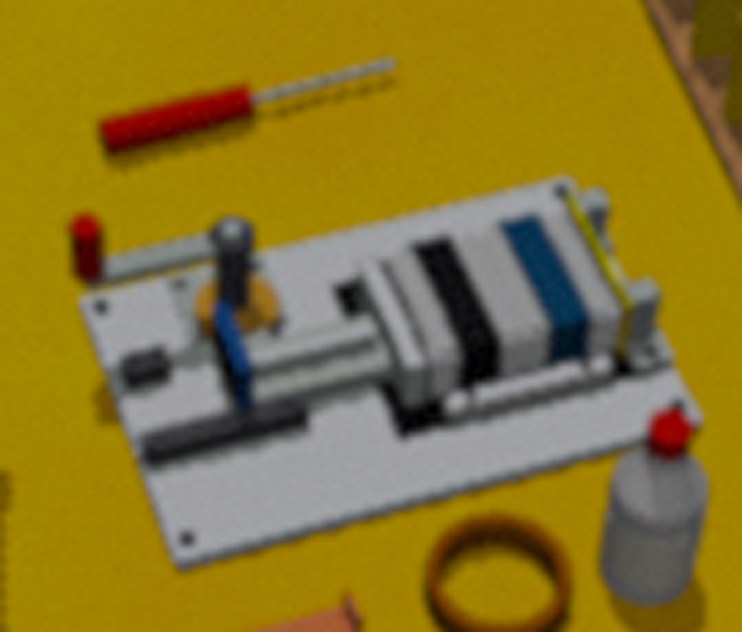

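View pics/t27.png

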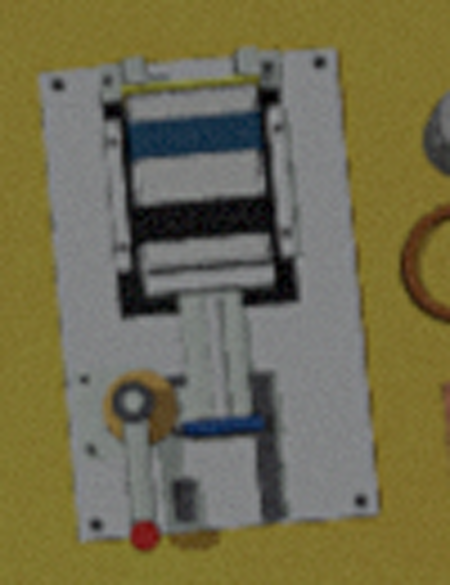

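```bash
python3 -c "
from plant import *
print(sign_off())"
```

```text
the job is handed in; nothing more can be done
None
```

The module is seated and locked, and I handed the job in at about 25.5 s of the 69 s limit; no verdict was reported.

- **Unlock:** I pushed the knob clockwise with shut fingertips to its stop. The camera put the cam at about 3.2 rad, and the force rose at the stop.
- **Seat:** I pushed the slide slowly by its blue pad. It took about 4 N on its own and about 8.5 N once it was moving the module.
- **Overshoot at the posts:** When the module met the posts, the push went on for two more small steps and reached 37 N before I backed off. That is more than the push needed, but the slide had already stopped moving.
- **Lock:** I pushed the lever back counter-clockwise until it stopped, with about 29 N sideways at the knob.

**Last checks, with the arm clear:**
- **Terminal board:** It lies parallel to the line of the posts to within about 0.001 rad. Its strip is at fixture x ≈ 0.132 m at its centre, which fits the front face being on the posts, and it did not move during locking.
- **Slide:** The pad has moved about 42 mm forward.
- **Lever:** The cam reads about 0.00 rad from the side view and about 0.02 rad from the top view. Both fit the locked stop within what the cameras can resolve.
- **Bystanders:** The things next to the fixture look unmoved; I did not measure the ones farther away.

**What disagreed:** The cameras showed the real fingertips about 40 mm higher than the reported tool position. My first pass therefore went over the knob without touching it. I corrected the height from the images before going on.

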